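Set a tilting engraving table on its setting blocks

TASK

Set the tilting engraving table to its cutting angle: swing its plate right up by the orange grip, stack the brass and the dark-steel setting blocks, one squarely on the other, inside the rectangle scribed on the base, then lower the plate and press it firmly down by the grip, without slamming, until its roller bears hard on the stack. Leave the plate resting there and let go; leave the pale aluminium block and everything else where it is.

Things in the scene. Friction and masses are not known exactly. Their poses are not given: they have to be found in the camera images.
- tilt_base: base of the tilting table (a small sine plate), fixed to the bench: grey slab 200 (x) x 110 (y) x 24 mm high with a steel top face; origin at the centre of its underside, x axis horizontal from the grip end towards the hinge end, z up. The hinge lies at x = +75 mm
- tilt_plate (a joint): tilt of the plate in rad: 0 = flat on the base, grows as the grip end rises, up to 1.57 (upright) at the stop. The hinge is stiff (about 0.85 N m of friction; plate 0.47 kg): the plate stays wherever it is left, and keeps bearing on the stack once pressed. Correctly set it reads 0.34 (sine of the tilt = stack height / 150 mm: 50 mm)
- hinge_axis (a point): centre of the hinge axis, 34 mm above the bench; the axis runs along the base's y
- grip (a point): centre of the orange grip, a drum 22 mm in diameter, 26 mm long, axis along the base's y, on a 13 mm wide stem in front of the plate's free end, which is 38 mm behind. It lies 200 mm from the hinge axis along the plate and 10 mm above the plate line (flat: 44 mm above the bench). Held by its two flat ends, from above, it can pivot between the fingers while the plate swings
- roller (a point): steel roller under the plate's free end, fixed to the plate, 20 mm in diameter, 64 mm long along y; the point is its centre, 150 mm from the hinge axis; it touches the base when the plate is flat. Swinging the plate down takes up to about 10 N at the grip; the roller meeting the stack is felt as a clear further rise, and 15 to 20 N at the grip presses it home
- stack_place (a point): the place for the stack, centre of a thin scribed rectangle 44 x 36 mm on the base's top face, 24 mm above the bench, under the roller when the plate is set. The blocks stand here with their 40 mm side along the base's x; reached from above only with the plate swung up past 1.3 rad: mind the upright plate's grip then (0.24 m up, 130 mm towards the hinge), keep a wide gripper body off it
- brass_block_mid (a point): brass setting block, 40 (x) x 32 (y) x 20 mm high, 0.16 kg, loose, standing on the bench; the point is its centre, axes along its sides
- dark_block_mid (a point): dark-steel setting block, 40 (x) x 32 (y) x 30 mm high, 0.22 kg, loose, standing on the bench; the point is its centre, axes along its sides
- pale_block_mid (a point): pale aluminium setting block, 40 (x) x 32 (y) x 40 mm high, loose, not wanted: leave it; the point is its centre
- brass_block: the brass block; origin at the centre of its underside
- dark_block: the dark-steel block; origin at the centre of its underside
- cork: cork sanding block 55 x 95 x 35 mm, a bystander; origin at the centre of its underside
- loupe: black loupe 35 mm in diameter, 32 mm high, a bystander; origin at the centre of its underside
Mind the look-alikes: they are no part of the job. Of the things shaped like the brass_block, the brass one is meant.

How it is judged:
On the way, in this order (a step that is already met when the one before it is completed fails the run):
1. the plate is swung up clear of the stack's place (past 0.9 rad) (value of joint tilt_plate above 0.9 rad), for 0.2 s.
2. the brass and the dark-steel block stand released, one on the other, on the marked place, the plate still up (value of joint tilt_plate above 0.45 rad and horizontal distance between each of brass_block, dark_block and stack_place below 0.011 m and contact force between brass_block and dark_block above 0.5 N and contact force between the fingers and brass_block below 0.1 N and contact force between the fingers and dark_block below 0.1 N), for 0.2 s.
3. the roller is pressed on the stack with at least 4 N ((contact force between tilt_plate and brass_block above 4 N or contact force between tilt_plate and dark_block above 4 N)), for 0.15 s.
At the end, for the whole second after the job is handed in: The plate stands between 0.325 and 0.350 rad with its roller bearing on (at least 1 N) the stack of the brass and dark-steel blocks (either order), both blocks level, square to the base within 0.2 rad and within 12 mm of the marked place, everything at rest (value of joint tilt_plate between 0.325 and 0.35 rad and (contact force between tilt_plate and brass_block above 1 N or contact force between tilt_plate and dark_block above 1 N) and horizontal distance between each of brass_block, dark_block and stack_place below 0.012 m and contact force between brass_block and dark_block above 0.5 N and angle between each of brass_block, dark_block's own z axis and vertical below 0.03 rad and angle between the x axis of each of brass_block, dark_block and the x axis of tilt_base, either way round below 0.2 rad and linear speed of each of brass_block, dark_block below 0.01 m/s and velocity of joint tilt_plate below 0.02 rad/s); the robot touches nothing.
It fails at once if the roller slams on or crushes the stack (over 50 N) (contact force between tilt_plate and brass_block above 50 N or contact force between tilt_plate and dark_block above 50 N).
It fails at once if the pale block, the cork block or the loupe is moved more than 20 mm (distance of any of pale_block_mid, cork, loupe from where it was at the start of the episode above 0.02 m).
It also fails if it takes over 72 s, if anything falls off the work surface, if the arm or the gripper's body presses on something with over 40 N, if the wrist force passes 120 N, or if a joint passes its speed limit or range.

ROBOT

A 6-joint arm with a two-finger parallel gripper is mounted at the origin on a cart in front of the work surface, level with it; the furniture and walls round the work are solid. World frame = base frame: x ahead of the robot, y to its left, z up, the work surface at z = 0. Lengths are in m, angles in rad, forces in N, time in s.
With the tool pointing down it reaches from about 0.25 to 0.775 m from the base axis. Payload 4 kg.
Tool frame: the origin (TCP) lies midway between the tips of the shut fingers; the grasp point (between the pads) lies 19 mm behind it; y points along the fingers, x is the direction in which the jaws open and shut, and the axes are right-handed (so a half turn about y gives the same grasp; the last joint's range is limited). The gripper opens to 94 mm and grips with 3 to 60 N. Pads are 16 mm wide; open, the fingers measure 119 mm over their backs; the gripper's body (75 mm by 177 mm) begins 78 mm behind the grasp point.
Start: joints at [1.032, 0.087, 1.371, -0, 1.684, -0.103], TCP at [0.232, 0.499, 0.206] pointing down, gripper open.
Joint ranges: [-3.1, 3.1], [-0.76, 2.03], [0.27, 2.55], [-1.08, 4.22], [0.17, 2.65], [-2.57, 2.57]. Speed limits (rad/s): [2.79, 2.79, 3.14, 3.14, 3.14, 3.14].

INTERFACE

Orientations are given as [roll, pitch, yaw] about the fixed x, y, z axes, in that order (R = Rz(yaw) Ry(pitch) Rx(roll)).
In Python, from bench import robot gives the robot as it stands.
- The arm moves only by the shell command python3 -m creep 'ROWS'. ROWS is JSON, a list of rows, each a list of 7 numbers: the shift along the tool's x, y, z in mm, then the turn, a rotation vector about the tool's x, y, z in degrees, then the closure in counts, from 0 (fully open) to 255 (shut). A call has 1 to 5 rows; each row is the pose to reach, as a shift and turn from the pose commanded when the call began, along the tool's axes at that moment; what a row does not reach only later rows make up. A row lasts 1/8 s, in which the tool goes at most 62.5 mm and 10.7 degrees, less where a joint would pass 70% of its speed; a pose out of reach is approached as far as the arm can. A call with a gripper value outside its range is refused whole. The fingers move at their own pace and stop on an object; the grip force is fixed at half the most. Time passes only in rows, so rows that repeat a pose let the fingers close. It gives the time, the measured TCP pose, the force and the opening at its end, in the units of the state.
- robot.get_obs(): the state, without advancing time (a new reading comes with each control period).
- robot.snapshot(name): name is "scene" or "top" or "wrist"; returns a dict with "color" (420x560x3 uint8, blue, green, red), "fx", "fy", "cx", "cy" (pixels), "world_from_camera" (4x4, takes a point from camera to world coordinates); the wrist camera has in their place "mount" (4x4, takes a point from camera to tool coordinates, whose origin is the TCP and whose axes are the tool frame's). Camera axes: x right, y down, z forward; pixel columns grow to the right and rows downward; lengths in m; the calibration is good to about 2 mm. A picture is of the moment at which its call begins: read the wrist's pose just before it. There is no depth.
- robot.close_job(): hands the job in, once; it reports no verdict.
Trained networks look in the newest picture that a camera, given by its name, has taken for a name from the list of things; names that differ only in an ending like _2 or _b are one class to them, and where a whole thing is asked for, a point or a joint stands for the part that bears it (a point fixed in the world has none). Each returns a list of dicts, best first, with "p" (0 to 1); they miss things now and then, are a little off and sometimes report something else, mostly with a low value. They report only what shows in the picture. A call takes as long as a camera call. They do not tell look-alikes from the thing itself.
- robot.spot_in(name, camera): "point" ([x, y, z] in m, in world coordinates, good to about 4 mm: the middle of the surface that is visible of it).
- robot.landmark_of(name, camera): "point" ([x, y, z] in m, in world coordinates, good to about 4 mm: a listed point, or the origin of a listed thing).
The state is a dict: "time": time; "joint_positions": joint angles; "qvel": joint speeds; "joint_torque": joint torques, N m; "tool_pos": TCP position; "ee_rot": TCP orientation; "wrist_force": force on the tool from outside, world axes, zero at the start; "wrist_torque": the same for the moment, N m; "width": finger opening in m.
Only numpy, scipy, OpenCV 4.12 (cv2) and the standard library are available. Lean on these libraries where they do the work, as an engineer would, in place of code of your own. Each camera call takes 0.05 s, during which the arm holds its last target.

## Working session

There is one attempt and no reset: what is moved stays moved. The work goes in short steps, Python scripts to look and compute and a shell command to move; the robot and the scene stay as the last step left them, time stands still between calls to the robot, and variables do not carry over. Pictures are saved under pics/ and viewed, and the job is handed in when it is done.

```bash
ls; mkdir -p pics; cat > h.py <<'E'
import numpy as np, cv2
from bench import robot
from scipy.spatial.transform import Rotation as R
def snap(cam,name):
    s=robot.snapshot(cam); cv2.imwrite(f'pics/{name}.png',s['color']); return s
def px(s,p):
    T=np.linalg.inv(s['world_from_camera']); c=T[:3,:3]@np.array(p)+T[:3,3]
    return np.array([s['fx']*c[0]/c[2]+s['cx'],s['fy']*c[1]/c[2]+s['cy']])
def onz(s,u,v,z):
    T=s['world_from_camera']; d=T[:3,:3]@np.array([(u-s['cx'])/s['fx'],(v-s['cy'])/s['fy'],1]); o=T[:3,3]
    return o+d*(z-o[2])/d[2]
E
python3 - <<'E'
from h import *
np.set_printoptions(precision=4,suppress=True)
for c in ['top','scene']:
    s=snap(c,c+'0')
    print(c,s['fx'],s['world_from_camera'][:3,3])
    for n in ['tilt_base','hinge_axis','grip','roller','stack_place','brass_block_mid','dark_block_mid','pale_block_mid','cork','loupe']:
        for r in robot.landmark_of(n,c)[:3]: print(n,np.array(r['point']),round(r['p'],2),px(s,r['point']).round())
print(robot.get_obs())
E
```

```text
pics
top 516.6449226218722 [ 0.4394 -0.1351  1.4666]
tilt_base [ 0.5795  0.0187 -0.0032] 0.56 [231. 202.]
hinge_axis [0.6535 0.0196 0.0324] 0.86 [229. 175.]
grip [0.4567 0.0217 0.0726] 0.7 [227. 245.]
roller [0.5085 0.0169 0.0549] 0.8 [229. 226.]
roller [ 0.6388  0.2312 -0.0028] 0.35 [157. 183.]
stack_place [0.5095 0.0199 0.0233] 0.62 [229. 226.]
brass_block_mid [ 0.4791 -0.3085  0.0073] 0.55 [346. 237.]
brass_block_mid [ 0.3728 -0.3276  0.0101] 0.48 [354. 275.]
brass_block_mid [ 0.3757 -0.45    0.0112] 0.48 [398. 273.]
dark_block_mid [ 0.5761 -0.328   0.0147] 0.71 [353. 202.]
pale_block_mid [ 0.4483 -0.2085  0.0198] 0.64 [311. 248.]
cork [ 0.7176 -0.1951  0.0011] 0.73 [305. 154.]
cork [ 0.4366 -0.384   0.01  ] 0.69 [374. 251.]
loupe [ 0.6399  0.2318 -0.0044] 0.62 [157. 182.]
scene 429.5420857500567 [ 0.0734 -0.8861  0.7316]
tilt_base [0.5798 0.0223 0.0001] 0.75 [268. 201.]
tilt_base [0.6525 0.0189 0.0311] 0.21 [289. 186.]
hinge_axis [0.6503 0.0182 0.0323] 0.76 [289. 186.]
hinge_axis [ 0.5725 -0.3196  0.0014] 0.74 [337. 271.]
grip [0.4603 0.0198 0.0757] 0.6 [230. 192.]
grip [ 0.4357 
[... 433 characters left out ...]
.7162 -0.1983 -0.0017] 0.9 [351. 226.]
cork [ 0.5706 -0.3241  0.0157] 0.36 [338. 268.]
loupe [0.638  0.2239 0.0015] 0.58 [253. 166.]
loupe [0.6505 0.0168 0.0332] 0.33 [289. 186.]
loupe [0.4602 0.0225 0.0789] 0.24 [229. 191.]
{'time': 1.1, 'joint_positions': array([ 1.0319,  0.0872,  1.3707, -0.    ,  1.6836, -0.1031]), 'qvel': array([ 0.0006,  0.0004,  0.0008, -0.001 , -0.0007, -0.0021]), 'joint_torque': array([ -0.0006, -34.0066, -30.2596,   0.0718,   0.0239,  -0.    ]), 'tool_pos': array([0.2322, 0.4986, 0.2055]), 'ee_rot': array([-1.5708, -0.0001,  1.135 ]), 'wrist_force': array([-0.6629,  0.3927,  0.0487]), 'wrist_torque': array([ 0.0038,  0.0105, -0.0183]), 'width': 0.09392628428074472}
```

```bash
python3 - <<'E'
import cv2
a=cv2.imread('pics/scene0.png');cv2.imwrite('pics/scene0c.png',cv2.resize(a[140:340,180:440],None,fx=3,fy=3,interpolation=cv2.INTER_CUBIC))
a=cv2.imread('pics/top0.png');cv2.imwrite('pics/top0c.png',cv2.resize(a[130:300,140:420],None,fx=2.8,fy=2.8,interpolation=cv2.INTER_CUBIC))
E
```

```text
(no output)
```

View pics/scene0c.png

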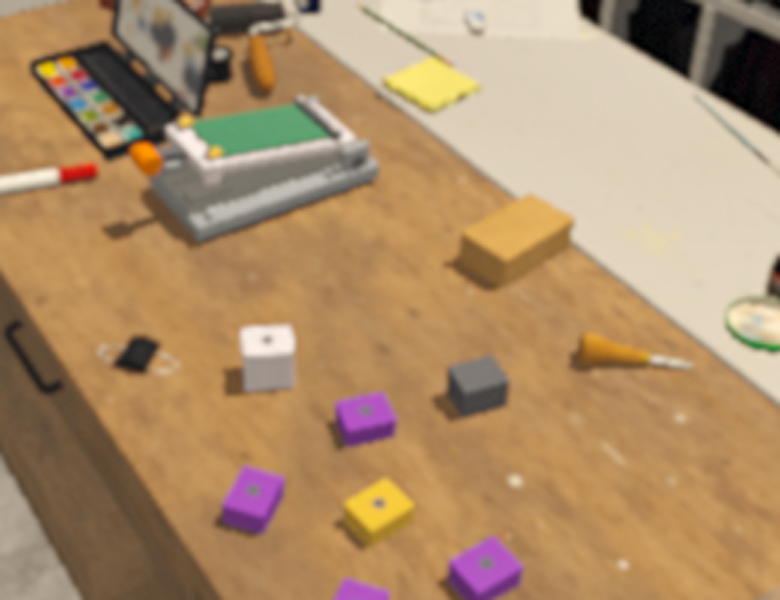

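View pics/top0c.png

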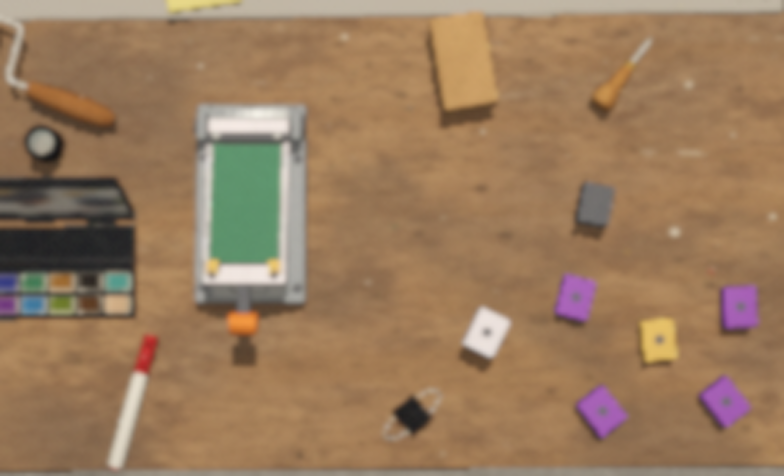

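View pics/scene0.png

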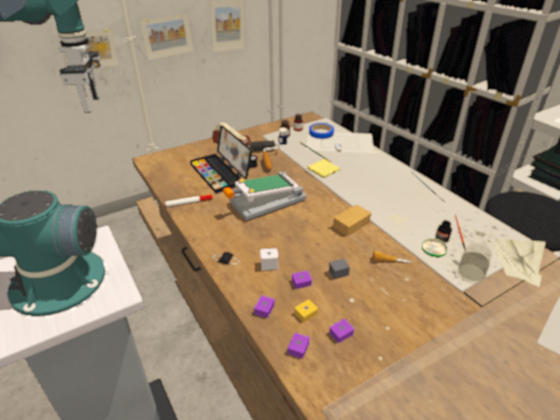

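The brass block is the yellow one at scene px (306,310), with four purple look-alikes round it at (302,278), (264,305), (341,330) and (298,346). The dark block is at (339,269), the pale one at (269,257). The plate starts at about 0.15 rad and the base lies square to the world axes. I'll confirm the brass block in a crop before grasping it. First I move over the grip.

```bash
cat >> h.py <<'E'
np.set_printoptions(precision=4,suppress=True)
def delta(target,yaw=None,o=None):
    o=o or robot.get_obs(); Rt=R.from_euler('xyz',o['ee_rot'])
    d=Rt.inv().apply(np.array(target)-o['tool_pos'])*1000
    Rg=R.from_euler('xyz',[-np.pi/2,0,yaw if yaw is not None else o['ee_rot'][2]])
    rv=(Rt.inv()*Rg).as_rotvec(degrees=True)
    return d.round(1),rv.round(2)
def wproj(s,o,p):
    Rt=R.from_euler('xyz',o['ee_rot']); q=Rt.inv().apply(np.array(p)-o['tool_pos'])
    M=np.linalg.inv(s['mount']); c=M[:3,:3]@q+M[:3,3]
    return np.array([s['fx']*c[0]/c[2]+s['cx'],s['fy']*c[1]/c[2]+s['cy']])
def wonz(s,o,u,v,z):
    Rt=R.from_euler('xyz',o['ee_rot']).as_matrix(); M=s['mount']
    oo=Rt@M[:3,3]+o['tool_pos']; d=Rt@M[:3,:3]@np.array([(u-s['cx'])/s['fx'],(v-s['cy'])/s['fy'],1])
    return oo+d*(z-oo[2])/d[2]
E
python3 -c "
from h import *
print(delta([0.457,0.021,0.2],np.pi/2))"
```

```text
(array([-338.1,    5.5, -405.4]), array([  0.  , -24.97,   0.01]))
```

```bash
python3 -m creep '[[-338,5.5,-405.5,0,-25,0,0],[-338,5.5,-405.5,0,-25,0,0],[-338,5.5,-405.5,0,-25,0,0],[-338,5.5,-405.5,0,-25,0,0],[-338,5.5,-405.5,0,-25,0,0]]'; python3 -c "
from h import *
print(delta([0.457,0.021,0.2],np.pi/2),robot.get_obs()['tool_pos'])"
```

```text
time: 1.72
tool_pos: [0.3625, 0.2219, 0.2027]
ee_rot: [-1.572, -0.0, 1.572]
wrist_force: [0.2, -0.3, 0.5]
width: 0.0944
(array([-201. ,    2.7,  -94.3]), array([0.07, 0.06, 0.03])) [0.3625 0.2219 0.2027]
```

```bash
python3 -m creep '[[-201,2.5,-94,0,0,0,0],[-201,2.5,-94,0,0,0,0],[-201,2.5,-94,0,0,0,0],[-201,2.5,-94,0,0,0,0],[-201,2.5,-94,0,0,0,0]]'; python3 - <<'E'
from h import *
o=robot.get_obs();s=snap('wrist','w1');print(o['tool_pos'],o['ee_rot'])
for n in ['grip','hinge_axis','stack_place','roller']:
    for r in robot.landmark_of(n,'wrist')[:2]: print(n,np.array(r['point']),r['p'],wproj(s,o,r['point']))
E
```

```text
time: 2.35
tool_pos: [0.4566, 0.0208, 0.1996]
ee_rot: [-1.57, -0.0, 1.567]
wrist_force: [-0.4, 1.1, 0.5]
width: 0.0941
[0.4566 0.0208 0.1996] [-1.5702 -0.0001  1.567 ]
grip [0.4605 0.0231 0.0746] 0.63 [285.8943 210.3426]
hinge_axis [0.6505 0.0199 0.0309] 0.81 [283.3592 359.2925]
stack_place [0.5099 0.0226 0.0254] 0.58 [285.2603 244.2548]
roller [0.5076 0.0223 0.056 ] 0.76 [285.1035 251.7125]
```

View pics/w1.png

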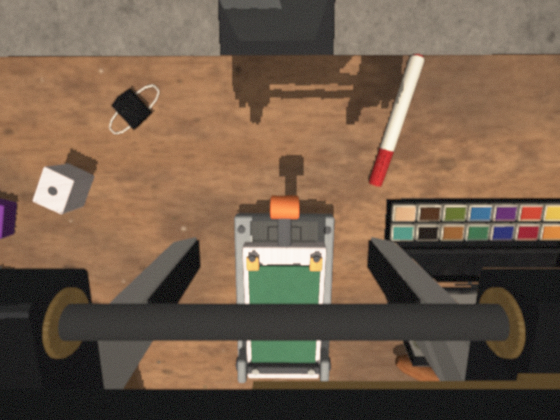

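```bash
python3 - <<'E'
from h import *
o=robot.get_obs();s=robot.snapshot('wrist')
print(s['fx'],s['cx'],s['cy'])
im=s['color']
hsv=cv2.cvtColor(im,cv2.COLOR_BGR2HSV)
m=cv2.inRange(hsv,(3,180,90),(14,255,255)); m[:190]=0;m[225:]=0;m[:,:255]=0;m[:,315:]=0
y,x=np.nonzero(m);print(x.min(),x.max(),y.min(),y.max())
for z in(.075,.08):print(wonz(s,o,(x.min()+x.max())/2,(y.min()+y.max())/2,z))
cv2.imwrite('pics/w1c.png',cv2.resize(im[180:400,210:360],None,fx=2.7,fy=2.7,interpolation=cv2.INTER_CUBIC))
for u,v in [(237,217),(332,217)]: print(wonz(s,o,u,v,.024))
E
```

```text
337.1391056221075 283.3851352990918 212.19878067474374
267 294 197 217
[0.4567 0.0213 0.075 ]
[0.4556 0.0213 0.08  ]
[ 0.4789 -0.0264  0.024 ]
[0.4787 0.0768 0.024 ]
```

View pics/w1c.png

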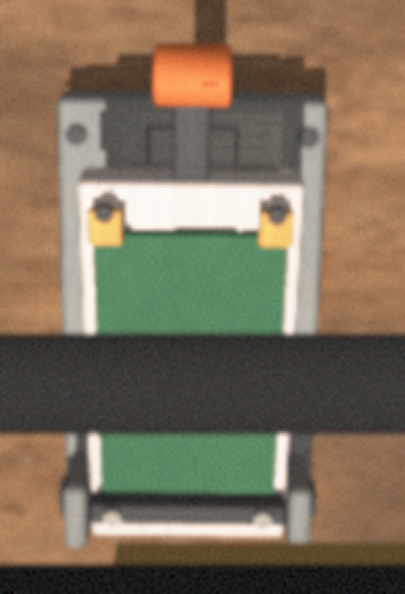

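```bash
python3 -m creep '[[0.7,60,0,0,0,0,0],[0.7,110,0,0,0,0,80],[0.7,143,0,0,0,0,130],[0.7,143,0,0,0,0,130],[0.7,143,0,0,0,0,130]]'; python3 - <<'E'
from h import *
o=robot.get_obs();s=snap('wrist','w2');print(o['tool_pos'],o['ee_rot'],o['width'])
for n in ['grip']:
    for r in robot.landmark_of(n,'wrist')[:2]: print(n,np.array(r['point']),r['p'],wproj(s,o,r['point']))
E
```

```text
time: 3.28
tool_pos: [0.4572, 0.0239, 0.0586]
ee_rot: [-1.574, 0.0, 1.572]
wrist_force: [-0.0, -0.4, -0.4]
width: 0.0576
[0.4572 0.0239 0.0586] [-1.5736  0.0001  1.5724] 0.0575978704065978
grip [0.4611 0.0224 0.0752] 0.83 [280.4368 270.6487]
```

View pics/w2.png

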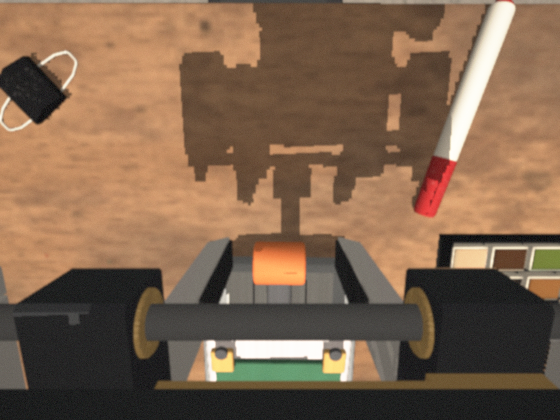

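```bash
python3 -m creep '[[-2,2,0,0,0,0,150],[-2,2,0,0,0,0,255],[-2,2,0,0,0,0,255],[-2,2,0,0,0,0,255],[-2,2,0,0,0,0,255]]'; python3 - <<'E'
from h import *
o=robot.get_obs();print(o['tool_pos'],o['wrist_force'],o['wrist_torque'],o['width'])
t0=np.arctan2(o['tool_pos'][2]+.019-.034,.652-o['tool_pos'][0])-.05
print(t0)
g=lambda t:np.array([.652-.2*np.cos(t)+.01*np.sin(t),.034+.2*np.sin(t)+.01*np.cos(t)])
for t in np.arange(.15,1.51,.1):
  d=(g(t)-g(.15))*1000; print(round(t,2),'y',-d[1].round(1),'z',-d[0].round(1))
E
```

```text
time: 4.0
tool_pos: [0.4563, 0.0216, 0.0553]
ee_rot: [-1.571, -0.001, 1.571]
wrist_force: [-0.8, 0.9, 1.9]
width: 0.0258
[0.4563 0.0216 0.0553] [-0.8099  0.8687  1.9223] [ 0.2998  0.0628 -0.2289] 0.02582015126884552
0.15296054627327782
0.15 y -0.0 z -0.0
0.25 y -19.4 z -5.0
0.35 y -38.2 z -11.8
0.45 y -56.2 z -20.5
0.55 y -73.3 z -31.0
0.65 y -89.2 z -43.1
0.75 y -103.9 z -56.7
0.85 y -117.1 z -71.8
0.95 y -128.7 z -88.1
1.05 y -138.7 z -105.4
1.15 y -146.9 z -123.7
1.25 y -153.2 z -142.7
1.35 y -157.6 z -162.2
1.45 y -160.0 z -182.1
```

Gripped: opening is 25.8 mm, matching the 26 mm drum. Now I swing the plate up.

```bash
python3 -m creep '[[0,-19,-5,0,0,0,255],[0,-38,-12,0,0,0,255],[0,-56,-20.5,0,0,0,255],[0,-73,-31,0,0,0,255],[0,-89,-43,0,0,0,255]]'
python3 - <<'E'
from h import *
o=robot.get_obs();p=o['tool_pos'];print(p,o['width'])
t0=np.arctan2(p[2]+.019-.034,.652-p[0])-.05;print(t0,np.hypot(p[2]+.019-.034,.652-p[0]))
E
```

```text
time: 4.62
tool_pos: [0.4959, 0.0212, 0.1403]
ee_rot: [-1.56, 0.0, 1.571]
wrist_force: [-1.7, -0.4, -9.0]
width: 0.0257
[0.4959 0.0212 0.1403] 0.025699555030629314
0.626367850662965 0.20019122845214257
```

```bash
python3 -m creep '[[0,-14.7,-13.6,0,0,0,255],[0,-28,-28.7,0,0,0,255],[0,-39.5,-45,0,0,0,255],[0,-49.5,-62.3,0,0,0,255],[0,-57.7,-80.6,0,0,0,255]]'
python3 -m creep '[[0,-6.3,-19,0,0,0,255],[0,-10.7,-38.5,0,0,0,255],[0,-13,-58,0,0,0,255],[0,-13,-63,0,0,0,255],[0,-13,-63,0,0,0,255]]'
python3 - <<'E'
from h import *
o=robot.get_obs();p=o['tool_pos'];print(p,o['width'])
t0=np.arctan2(p[2]+.019-.034,.652-p[0])-.05;print(t0,np.hypot(p[2]+.019-.034,.652-p[0]))
s=snap('scene','s2')
cv2.imwrite('pics/s2c.png',s['color'][80:330,120:420])
E
```

```text
time: 5.25
tool_pos: [0.5762, 0.0204, 0.1987]
ee_rot: [-1.558, 0.002, 1.571]
wrist_force: [-6.1, -1.5, -4.0]
width: 0.0257
time: 5.88
tool_pos: [0.6418, 0.0197, 0.2141]
ee_rot: [-1.567, 0.003, 1.57]
wrist_force: [-3.8, -3.5, 2.1]
width: 0.0254
[0.6418 0.0197 0.2141] 0.02537224309045098
1.4693733879975295 0.1993717082701466
```

View pics/s2c.png

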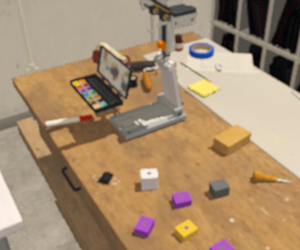

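```bash
python3 -m creep '[[0,0,0,0,0,0,120],[0,0,0,0,0,0,100],[0,-40,0,0,0,0,80],[0,-90,0,0,0,0,60],[0,-90,60,0,0,0,0]]'
python3 -m creep '[[0,0,62,0,0,0,0],[0,0,120,0,0,0,0],[0,0,180,0,0,0,0],[0,0,220,0,0,0,0],[0,0,220,0,0,0,0]]'
python3 - <<'E'
from h import *
o=robot.get_obs();print(o['tool_pos'],o['ee_rot'])
for c in ['wrist','top','scene']:
    s=snap(c,c+'3')
    for n in ['hinge_axis','grip','stack_place','dark_block_mid','brass_block_mid','pale_block_mid']:
        for r in robot.landmark_of(n,c)[:1]: print(c,n,np.array(r['point']),round(r['p'],2),(wproj(s,o,r['point']) if c=='wrist' else px(s,r['point'])).round())
E
```

```text
time: 6.55
tool_pos: [0.5883, 0.0214, 0.3077]
ee_rot: [-1.58, -0.0, 1.572]
wrist_force: [-0.9, 0.4, 0.4]
width: 0.0722
time: 7.18
tool_pos: [0.3613, 0.0218, 0.3059]
ee_rot: [-1.576, -0.0, 1.572]
wrist_force: [-0.6, 0.9, 0.8]
width: 0.0939
[0.3613 0.0218 0.3059] [-1.5755 -0.0001  1.5721]
wrist hinge_axis [0.6516 0.0178 0.031 ] 0.87 [281. 368.]
wrist stack_place [0.5103 0.0212 0.0224] 0.8 [283. 281.]
wrist brass_block_mid [ 0.44   -0.3835  0.0101] 0.73 [  8. 233.]
wrist pale_block_mid [ 0.4469 -0.2133  0.0188] 0.69 [121. 239.]
top hinge_axis [0.6518 0.0163 0.0325] 0.9 [230. 176.]
top grip [0.627  0.0215 0.2327] 0.68 [219. 174.]
top stack_place [0.5117 0.0207 0.0244] 0.68 [229. 226.]
top dark_block_mid [ 0.5709 -0.3271  0.0134] 0.61 [353. 204.]
top brass_block_mid [ 0.3778 -0.4504  0.0125] 0.74 [398. 272.]
top pale_block_mid [ 0.4473 -0.2138  0.0195] 0.59 [313. 248.]
scene hinge_axis [0.6517 0.0221 0.034 ] 0.6 [289. 185.]
scene grip [0.6294 0.0195 0.2358] 0.81 [282. 124.]
scene stack_place [0.5148 0.0214 0.0256] 0.79 [248. 201.]
scene dark_block_mid [ 0.5707 -0.3296  0.0181] 0.67 [339. 269.]
scene brass_block_mid [ 0.4719 -0.4668  0.0124] 0.89 [342. 329.]
scene pale_block_mid [ 0.4486 -0.213   0.0212] 0.61 [270. 258.]
```

View pics/wrist3.png

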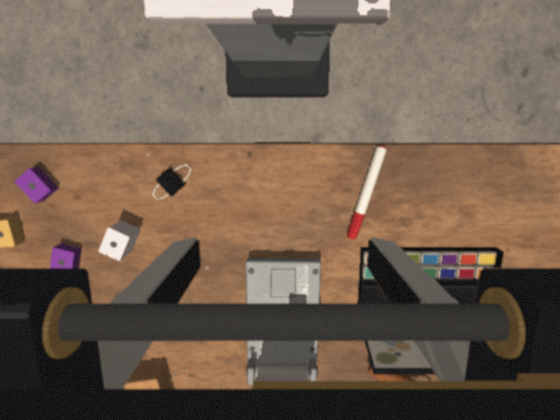

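View pics/scene3.png

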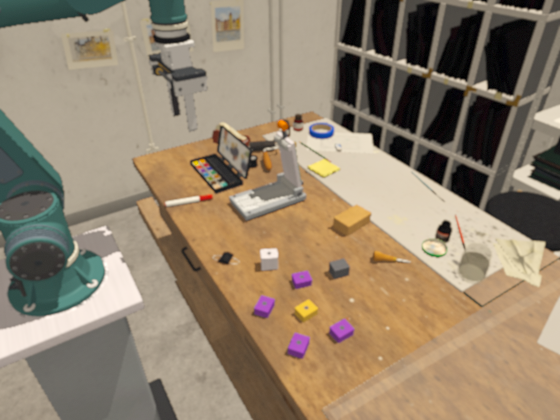

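```bash
python3 -m creep '[[-60,0,-36,0,0,0,0],[-349,126,-210,0,0,0,0],[-349,126,-210,0,0,0,0],[-349,126,-210,0,0,0,0],[-349,126,-210,0,0,0,0]]'
python3 -c "
from h import *
print(delta([0.567,-0.328,0.18],np.pi/2))"
```

```text
time: 8.85
tool_pos: [0.5169, -0.2351, 0.2181]
ee_rot: [-1.571, -0.0, 1.571]
wrist_force: [1.1, -0.7, 0.6]
width: 0.0941
(array([-92.9,  38.1, -50. ]), array([0.03, 0.02, 0.01]))
```

```bash
python3 -m creep '[[-93,38,-50,0,0,0,0],[-93,38,-50,0,0,0,0],[-93,38,-50,0,0,0,0],[-93,38,-50,0,0,0,0]]'
python3 - <<'E'
from h import *
o=robot.get_obs();print(o['tool_pos'],o['ee_rot']);s=snap('wrist','w4')
for r in robot.landmark_of('dark_block_mid','wrist')[:2]: print(np.array(r['point']),r['p'],wproj(s,o,r['point']))
cv2.imwrite('pics/w4c.png',cv2.resize(s['color'][130:290,200:370],None,fx=3.5,fy=3.5,interpolation=cv2.INTER_CUBIC))
E
```

```text
time: 9.35
tool_pos: [0.5661, -0.3258, 0.1808]
ee_rot: [-1.571, -0.001, 1.571]
wrist_force: [0.7, -0.6, 0.6]
width: 0.0942
[ 0.5661 -0.3258  0.1808] [-1.5706 -0.0008  1.5714]
[ 0.4402 -0.3845  0.0087] 0.74 [223.1884  69.8704]
[ 0.578  -0.3237  0.0163] 0.64 [285.3555 209.4299]
```

View pics/w4c.png

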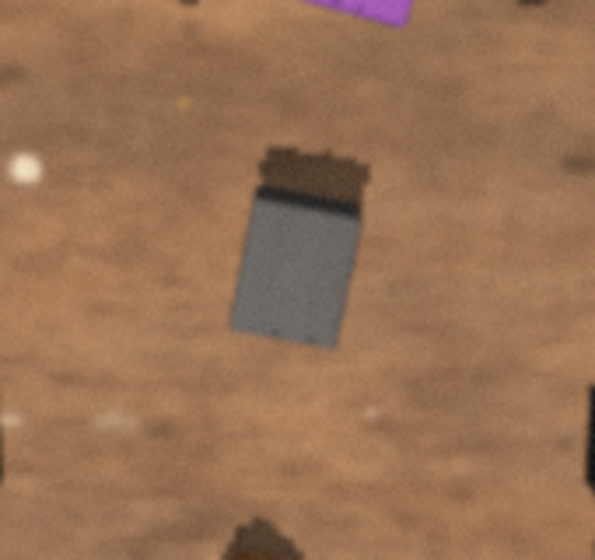

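```bash
python3 - <<'E'
from h import *
o=robot.get_obs();s=robot.snapshot('wrist')
P=np.array([wonz(s,o,200+a/3.5,130+b/3.5,.030) for a,b in [(258,196),(360,216),(335,348),(232,329)]])
print(P,P.mean(0),[np.linalg.norm(P[i]-P[i-1]) for i in range(4)])
d=P[0]-P[3];e=P[1]-P[0];print(np.degrees([np.arctan2(-d[1],-d[0]),np.arctan2(e[0],-e[1])]), np.degrees(np.arctan2(e[1],e[0])))
E
```

```text
[[ 0.5522 -0.3352  0.03  ]
 [ 0.5579 -0.3062  0.03  ]
 [ 0.597  -0.3129  0.03  ]
 [ 0.5913 -0.343   0.03  ]] [ 0.5746 -0.3243  0.03  ] [np.float64(0.03989272480967553), np.float64(0.029599411913916), np.float64(0.03970260710557924), np.float64(0.03061812131542589)]
[-11.2634 168.8783] 78.87832433941497
```

```bash
python3 -m creep '[[1.5,60,-8.5,0,10,0,50],[1.5,115,-8.5,0,11.1,0,100],[1.5,115,-8.5,0,11.1,0,110]]'; python3 - <<'E'
from h import *
o=robot.get_obs();print(o['tool_pos'],o['ee_rot'],delta([0.5746,-0.3243,0.005],np.radians(78.9)));s=snap('wrist','w5')
for z in (.03,): print(wproj(s,o,[.5746,-.3243,.03]))
E
```

```text
time: 9.88
tool_pos: [0.5714, -0.3215, 0.0611]
ee_rot: [-1.561, -0.004, 1.379]
wrist_force: [-0.3, 0.1, -0.3]
width: 0.0675
[ 0.5714 -0.3215  0.0611] [-1.561  -0.0044  1.379 ] (array([-2.4, 56. , -4.2]), array([-0.56,  0.11,  0.25]))
[279.8575 242.0279]
```

View pics/w5.png

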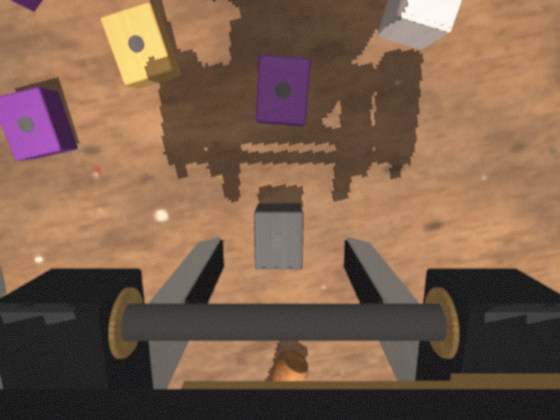

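```bash
python3 -m creep '[[0,40,0,0,0,0,120],[0,60,0,0,0,0,130],[0,60,0,0,0,0,255],[0,60,0,0,0,0,255],[0,60,0,0,0,0,255]]'; python3 - <<'E'
from h import *
o=robot.get_obs();print(o['tool_pos'],o['ee_rot'],o['width'],o['wrist_force'])
E
```

```text
time: 10.55
tool_pos: [0.5758, -0.3255, 0.0079]
ee_rot: [-1.574, 0.001, 1.378]
wrist_force: [0.3, -0.1, 1.7]
width: 0.032
[ 0.5758 -0.3255  0.0079] [-1.574   0.0012  1.3777] 0.03203815193379461 [ 0.2543 -0.1258  1.7359]
```

```bash
python3 -m creep '[[0,-50,0,0,0,0,255],[0,-110,0,0,0,0,255],[0,-150,0,0,-11.1,0,255],[0,-150,0,0,-11.1,0,255],[0,-150,0,0,-11.1,0,255]]'; python3 - <<'E'
from h import *
o=robot.get_obs();print(o['tool_pos'],o['ee_rot'],o['width'],o['wrist_force'],delta([.44,.0213,.19],np.pi/2))
a=cv2.imread('pics/wrist3.png');cv2.imwrite('pics/wrist3c.png',cv2.resize(a[240:390,235:335],None,fx=5,fy=5,interpolation=cv2.INTER_CUBIC))
E
```

```text
time: 11.18
tool_pos: [0.5739, -0.3243, 0.1538]
ee_rot: [-1.568, -0.002, 1.569]
wrist_force: [-0.5, -0.1, -2.2]
width: 0.0321
[ 0.5739 -0.3243  0.1538] [-1.5684 -0.0018  1.5691] 0.03213206610430263 [-0.5283 -0.1429 -2.1532] (array([345.4, -35.3, 134.5]), array([-0.14, -0.1 ,  0.1 ]))
```

View pics/wrist3c.png

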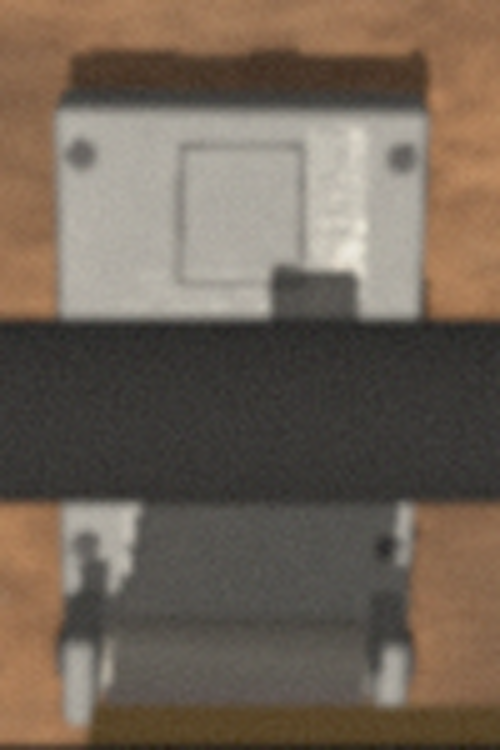

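```bash
python3 -c "
from h import *
s=robot.snapshot('wrist')
o={'tool_pos':np.array([0.3613,0.0218,0.3059]),'ee_rot':np.array([-1.5755,-0.0001,1.5721])}
for u,v in [(283.3,282.7),(235+180/5,240+144/5),(235+303/5,240+283/5)]: print(wonz(s,o,u,v,.024))
"
python3 -m creep '[[60,-36,20,0,0,0,255],[346,-36,73,0,0,0,255],[346,-36,73,0,0,0,255],[346,-36,73,0,0,0,255],[346,-36,73,0,0,0,255]]'
python3 -m creep '[[62,0,0,0,0,0,255],[62,0,0,0,0,0,255],[62,0,0,0,0,0,255]]'
python3 - <<'E'
from h import *
o=robot.get_obs();print(o['tool_pos'],o['ee_rot'],o['width'],o['wrist_force'],delta([.511,.0213,.12],np.pi/2))
E
```

```text
[0.5121 0.0217 0.024 ]
[0.4901 0.0037 0.024 ]
[0.5345 0.0401 0.024 ]
time: 11.85
tool_pos: [0.5088, -0.0256, 0.1878]
ee_rot: [-1.566, -0.001, 1.569]
wrist_force: [-0.2, -0.1, -2.1]
width: 0.0317
time: 12.22
tool_pos: [0.5098, 0.0341, 0.1888]
ee_rot: [-1.567, 0.001, 1.571]
wrist_force: [0.1, 0.6, -2.7]
width: 0.0317
[0.5098 0.0341 0.1888] [-1.5669  0.0007  1.5712] 0.031716975435090895 [ 0.0867  0.6258 -2.6587] (array([-12.7,  68.8,  -1.4]), array([-0.22,  0.02, -0.04]))
```

```bash
python3 -m creep '[[-12.3,50,-2,0,0,0,255],[-12.3,105,-2,0,0,0,255],[-12.3,105,-2,0,0,0,255],[-12.3,105,-2,0,0,0,255]]'
python3 - <<'E'
from h import *
o=robot.get_obs();print(o['tool_pos'],o['ee_rot'],o['width'],o['wrist_force'])
s=snap('wrist','w6'); print(wproj(s,o,[.512,.0217,.024]))
E
```

```text
time: 12.72
tool_pos: [0.5139, 0.0208, 0.0875]
ee_rot: [-1.573, 0.0, 1.569]
wrist_force: [0.7, 0.4, -2.6]
width: 0.0317
[0.5139 0.0208 0.0875] [-1.5728  0.0002  1.5693] 0.03173097895675227 [ 0.7439  0.408  -2.5725]
[284.6023 220.6583]
```

View pics/w6.png

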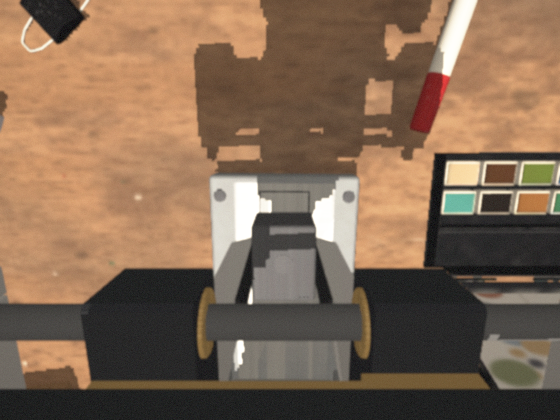

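```bash
python3 - <<'E'
from h import *
o=robot.get_obs()
a=cv2.imread('pics/w6.png');cv2.imwrite('pics/w6c.png',cv2.resize(a[170:310,205:365],None,fx=5,fy=5,interpolation=cv2.INTER_CUBIC))
E
```

```text
(no output)
```

View pics/w6c.png

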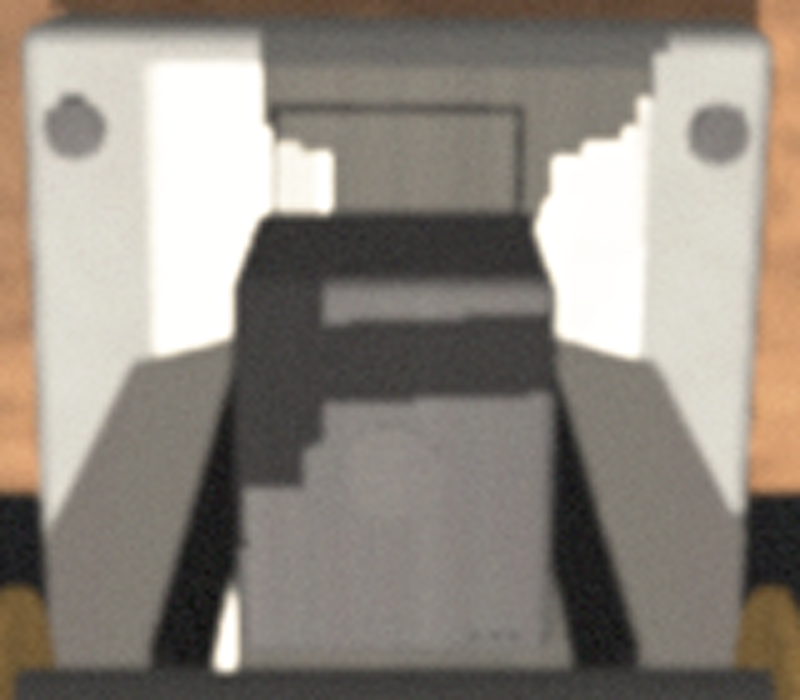

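```bash
python3 - <<'E'
from h import *
s=robot.snapshot('wrist')
o={'tool_pos':np.array([0.5139,0.0208,0.0875]),'ee_rot':np.array([-1.5728,0.0002,1.5693])}
zb=.0875-.006
print(s['mount'])
for u,v,z in [(252.6,226,zb+.03),(315.4,226,zb+.03),(284,301,zb+.03),(257.6,212.8,zb),(310.6,212.8,zb),(205+277/5,170+106/5,.024),(205+521/5,170+106/5,.024)]: print(wonz(s,o,u,v,z))
E
```

```text
[[ 1.     -0.0003 -0.0007  0.0002]
 [ 0.0006 -0.2261  0.9741 -0.1796]
 [-0.0005 -0.9741 -0.2261  0.0649]
 [ 0.      0.      0.      1.    ]]
[0.4918 0.0062 0.1115]
[0.4918 0.0362 0.1115]
[0.5311 0.0211 0.1115]
[0.4924 0.0063 0.0815]
[0.4924 0.0363 0.0815]
[0.4898 0.0041 0.024 ]
[0.4898 0.0397 0.024 ]
```

```bash
python3 -m creep '[[0.5,30,0,0,0,0,255],[0.5,48,0,0,0,0,255],[0.5,50,0,0,0,0,255],[0.5,50,0,0,0,0,255]]'; python3 -m creep '[[0,1.5,0,0,0,0,255],[0,1.5,0,0,0,0,255]]';python3 -m creep '[[0,1.5,0,0,0,0,255],[0,1.5,0,0,0,0,255]]'
```

```text
time: 13.32
tool_pos: [0.5135, 0.0225, 0.0369]
ee_rot: [-1.572, 0.0, 1.571]
wrist_force: [0.6, -0.1, -0.8]
width: 0.0322
time: 13.58
tool_pos: [0.5132, 0.0225, 0.0351]
ee_rot: [-1.572, 0.0, 1.571]
wrist_force: [0.4, 0.1, -1.1]
width: 0.0319
time: 13.82
tool_pos: [0.5126, 0.0225, 0.0329]
ee_rot: [-1.571, -0.0, 1.571]
wrist_force: [-0.6, 0.8, -3.3]
width: 0.032
```

```bash
python3 -m creep '[[0,1.5,0,0,0,0,255],[0,1.5,0,0,0,0,255]]';python3 -m creep '[[0,1,0,0,0,0,255],[0,1,0,0,0,0,255]]'
```

```text
time: 14.08
tool_pos: [0.5129, 0.0225, 0.0319]
ee_rot: [-1.571, -0.0, 1.571]
wrist_force: [-0.2, 0.5, 1.0]
width: 0.0317
time: 14.32
tool_pos: [0.5129, 0.0225, 0.0319]
ee_rot: [-1.571, 0.0, 1.571]
wrist_force: [-3.5, 0.6, 6.4]
width: 0.0321
```

```bash
python3 -m creep '[[0,0,0,0,0,0,130],[0,0,0,0,0,0,120],[0,-40,0,0,0,0,100],[0,-95,0,0,0,0,100],[0,-95,0,0,0,0,0]]'
python3 - <<'E'
from h import *
o=robot.get_obs();s=snap('wrist','w7');print(o['tool_pos'],o['ee_rot'],delta([.432,-.386,.19],np.pi/2))
cv2.imwrite('pics/w7c.png',cv2.resize(s['color'][150:310,190:380],None,fx=4,fy=4,interpolation=cv2.INTER_CUBIC))
E
```

```text
time: 14.95
tool_pos: [0.5163, 0.0223, 0.1309]
ee_rot: [-1.582, 0.001, 1.571]
wrist_force: [-0.2, -0.7, -0.1]
width: 0.0638
[0.5163 0.0223 0.1309] [-1.5819  0.0007  1.5714] (array([-408.4,  -62.5,   82.4]), array([ 0.32,  0.03, -0.02]))
```

View pics/w7c.png

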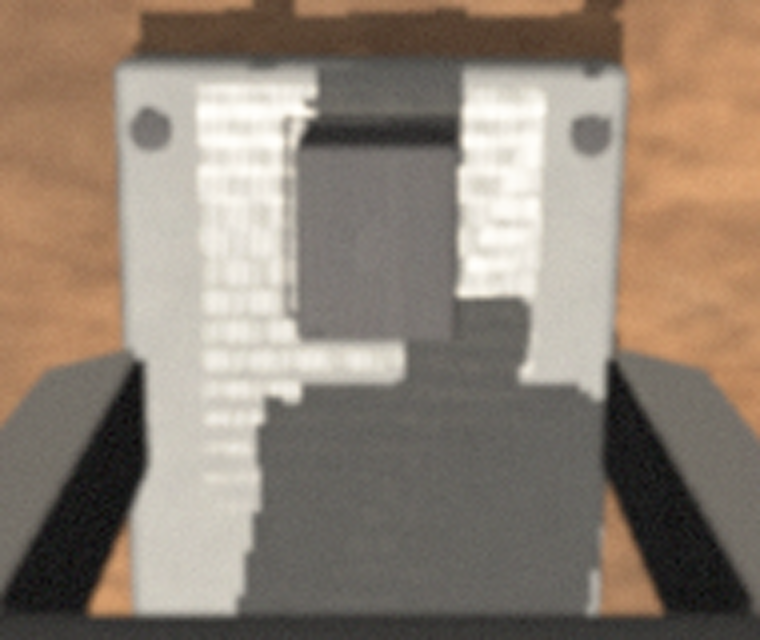

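```bash
python3 - <<'E'
from h import *
s=robot.snapshot('wrist');o=robot.get_obs()
o={'tool_pos':np.array([0.5163,0.0223,0.1309]),'ee_rot':np.array([-1.5819,0.0007,1.5714])}
for a,b,z in [(299,145,.054),(458,145,.054),(299,337,.054),(455,337,.054),(291,118,.024)]: print(wonz(s,o,190+a/4,150+b/4,z))
print(robot.get_obs()['tool_pos'],delta([.432,-.386,.19],np.pi/2))
E
```

```text
[0.4913 0.0079 0.054 ]
[0.4913 0.0384 0.054 ]
[0.5298 0.0074 0.054 ]
[0.5298 0.0384 0.054 ]
[0.4904 0.0046 0.024 ]
[0.5131 0.0225 0.1258] (array([-408.4,  -64.4,   81.2]), array([0.08, 0.03, 0.  ]))
```

```bash
python3 -m creep '[[-20,-50,10,0,0,0,0],[-408,-64,81,0,0,0,0],[-408,-64,81,0,0,0,0],[-408,-64,81,0,0,0,0],[-408,-64,81,0,0,0,0]]'
python3 -c "
from h import *
print(delta([.432,-.386,.19],np.pi/2))"
```

```text
time: 15.68
tool_pos: [0.4564, -0.2445, 0.1819]
ee_rot: [-1.568, -0.002, 1.571]
wrist_force: [0.6, 0.8, 0.3]
width: 0.0939
(array([-141.5,   -8.4,   24.6]), array([-0.17,  0.04,  0.14]))
```

```bash
python3 -m creep '[[-141.5,-8,24.5,0,0,0,0],[-141.5,-8,24.5,0,0,0,0],[-141.5,-8,24.5,0,0,0,0],[-141.5,-8,24.5,0,0,0,0],[-141.5,-8,24.5,0,0,0,0]]'
python3 - <<'E'
from h import *
o=robot.get_obs();print(o['tool_pos'],o['ee_rot']);s=snap('wrist','w8')
cv2.imwrite('pics/w8c.png',cv2.resize(s['color'][120:300,170:400],None,fx=3.4,fy=3.4,interpolation=cv2.INTER_CUBIC))
E
```

```text
time: 16.3
tool_pos: [0.4338, -0.383, 0.1914]
ee_rot: [-1.57, -0.002, 1.573]
wrist_force: [0.1, 1.1, 0.2]
width: 0.0942
[ 0.4338 -0.383   0.1914] [-1.5701 -0.0021  1.573 ]
```

View pics/w8c.png

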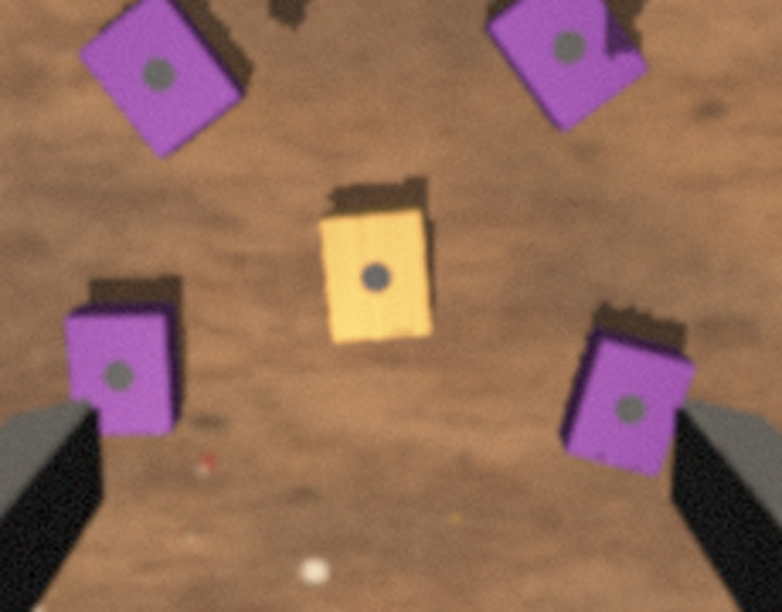

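The crop shows the yellow brass block at (376,277), flanked by the four purple look-alikes. It is the only brass one.

```bash
python3 - <<'E'
from h import *
s=robot.snapshot('wrist');o=robot.get_obs();print(o['tool_pos'])
P=np.array([wonz(s,o,170+a/3.4,120+b/3.4,.020) for a,b in [(321,216),(420,209),(431,333),(333,341)]])
print(P.mean(0),[np.linalg.norm(P[i]-P[i-1]) for i in range(4)])
e=P[1]-P[0];f=P[2]-P[3];g=P[3]-P[0];h=P[2]-P[1]
print(np.degrees([np.arctan2(v[1],v[0]) for v in (e,f)]),[np.degrees(np.arctan2(v[1],v[0]))+90 for v in (g,h)])
c=P.mean(0);print(delta([c[0],c[1],.007],np.radians(94)))
E
```

```text
[ 0.4341 -0.383   0.1922]
[ 0.4387 -0.3858  0.02  ] [np.float64(0.0400093010566302), np.float64(0.0306528376248263), np.float64(0.039613274562900876), np.float64(0.0311385890108081)]
[94.2052 94.9497] [np.float64(94.86189281539677), np.float64(95.56734964928538)]
(array([ -3. , 185.2,  -4.6]), array([ 0.  , -3.83,  0.04]))
```

```bash
python3 -m creep '[[-3,60,-4.6,0,-4.8,0,60],[-3,120,-4.6,0,-4.8,0,110],[-3,120,-4.6,0,-4.8,0,120]]'; python3 - <<'E'
from h import *
o=robot.get_obs();s=snap('wrist','w9');print(o['tool_pos'],o['ee_rot'],delta([.4387,-.3858,.005],np.radians(94.8)))
E
```

```text
time: 16.77
tool_pos: [0.4352, -0.3827, 0.0662]
ee_rot: [-1.562, -0.011, 1.657]
wrist_force: [-0.2, -0.4, -0.4]
width: 0.0675
[ 0.4352 -0.3827  0.0662] [-1.5625 -0.0111  1.657 ] (array([-0.7, 65.7, -1.4]), array([-0.17,  0.12,  0.24]))
```

View pics/w9.png

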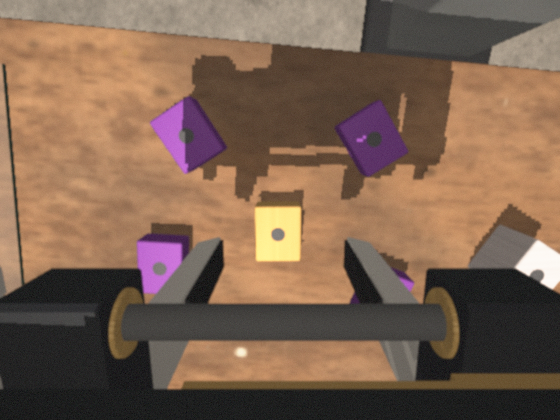

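```bash
python3 -m creep '[[0,40,0,0,0,0,130],[0,66,0,0,0,0,140],[0,66,0,0,0,0,255],[0,66,0,0,0,0,255],[0,66,0,0,0,0,255]]'; python3 -m creep '[[0,-60,0,0,0,0,255],[0,-120,0,0,0,0,255],[0,-180,0,0,4.8,0,255],[0,-180,0,0,4.8,0,255],[0,-180,0,0,4.8,0,255]]'; python3 - <<'E'
from h import *
o=robot.get_obs();print(o['tool_pos'],o['ee_rot'],o['width'],o['wrist_force'],delta([.511,.022,.19],np.pi/2))
E
```

```text
time: 17.45
tool_pos: [0.4396, -0.3892, 0.0093]
ee_rot: [-1.574, 0.004, 1.655]
wrist_force: [-0.2, -0.6, 2.7]
width: 0.0322
time: 18.08
tool_pos: [0.438, -0.3877, 0.1864]
ee_rot: [-1.571, 0.0, 1.572]
wrist_force: [0.2, -0.2, -2.2]
width: 0.0318
[ 0.438  -0.3877  0.1864] [-1.5711  0.0001  1.5717] 0.031763856427875437 [ 0.2028 -0.1608 -2.155 ] (array([409.6,  -3.7, -73.4]), array([ 0.02,  0.05, -0.01]))
```

```bash
python3 -m creep '[[60,-4,-11,0,0,0,255],[409.5,-4,-73,0,0,0,255],[409.5,-4,-73,0,0,0,255],[409.5,-4,-73,0,0,0,255],[409.5,-4,-73,0,0,0,255]]'
python3 -c "
from h import *
print(delta([.511,.022,.13],np.pi/2))"
```

```text
time: 18.7
tool_pos: [0.4912, -0.0793, 0.1873]
ee_rot: [-1.566, -0.002, 1.571]
wrist_force: [0.4, 0.6, -0.6]
width: 0.0318
(array([101.2,  57.4, -20.1]), array([-0.28,  0.03,  0.09]))
```

```bash
python3 -m creep '[[60,10,-13,0,0,0,255],[100,57,-20,0,0,0,255],[100,57,-20,0,0,0,255],[100,57,-20,0,0,0,255],[100,57,-20,0,0,0,255]]'
python3 - <<'E'
from h import *
o=robot.get_obs();s=snap('wrist','w10');print(o['tool_pos'],o['ee_rot'],o['width'])
cv2.imwrite('pics/w10c.png',cv2.resize(s['color'][170:310,205:365],None,fx=5,fy=5,interpolation=cv2.INTER_CUBIC))
E
```

```text
time: 19.32
tool_pos: [0.5131, 0.0171, 0.1343]
ee_rot: [-1.573, 0.0, 1.57]
wrist_force: [-0.6, 0.4, -1.5]
width: 0.0318
[0.5131 0.0171 0.1343] [-1.5725  0.0005  1.5695] 0.031773221889367396
```

View pics/w10c.png

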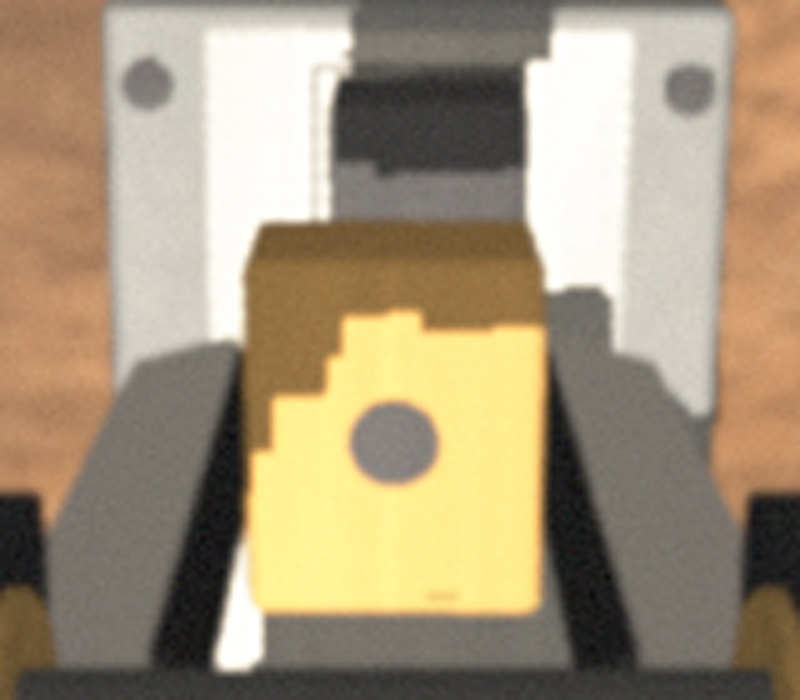

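```bash
python3 - <<'E'
from h import *
s=robot.snapshot('wrist');n=robot.get_obs();print(n['tool_pos'])
o={'tool_pos':np.array([0.5131,0.0171,0.1343]),'ee_rot':np.array([-1.5725,0.0005,1.5695])}
zt=.1463
for a,b,z in [(246,270,zt),(543,270,zt),(250,612,zt),(541,612,zt),(265,225,zt-.02),(530,225,zt-.02),(335,100,.054),(525,100,.054),(335,78,.024),(525,78,.024),(315,68,.024),(148,83,.024),(690,88,.024)]: print(a,b,wonz(s,o,205+a/5,170+b/5,z))
E
```

```text
[0.5133 0.0171 0.1346]
246 270 [0.4933 0.0022 0.1463]
543 270 [0.4933 0.0327 0.1463]
250 612 [0.5315 0.0018 0.1463]
541 612 [0.5316 0.0332 0.1463]
265 225 [0.4933 0.0026 0.1263]
530 225 [0.4934 0.033  0.1263]
335 100 [0.4909 0.0082 0.054 ]
525 100 [0.4909 0.0378 0.054 ]
335 78 [0.492  0.0072 0.024 ]
525 78 [0.492  0.0401 0.024 ]
315 68 [0.4902 0.0037 0.024 ]
148 83 [ 0.4928 -0.0253  0.024 ]
690 88 [0.4938 0.0688 0.024 ]
```

```bash
python3 -m creep '[[5.3,20,1,0,0,0,255],[5.3,50,1,0,0,0,255],[5.3,66,1,0,0,0,255],[5.3,67,1,0,0,0,255],[5.3,67,1,0,0,0,255]]'; python3 -m creep '[[0,1.5,0,0,0,0,255],[0,1.5,0,0,0,0,255]]';python3 -m creep '[[0,1.5,0,0,0,0,255],[0,1.5,0,0,0,0,255]]'
```

```text
time: 20.05
tool_pos: [0.5124, 0.0234, 0.0675]
ee_rot: [-1.573, 0.0, 1.571]
wrist_force: [-0.3, -0.1, -0.7]
width: 0.0317
time: 20.3
tool_pos: [0.512, 0.0237, 0.0655]
ee_rot: [-1.572, -0.0, 1.571]
wrist_force: [-0.1, -0.3, -1.6]
width: 0.0315
time: 20.55
tool_pos: [0.5116, 0.0237, 0.0634]
ee_rot: [-1.571, -0.0, 1.571]
wrist_force: [0.4, 0.8, -0.7]
width: 0.0319
```

```bash
python3 -m creep '[[0,1.2,0,0,0,0,255],[0,1.2,0,0,0,0,255]]';python3 -m creep '[[0,1,0,0,0,0,255],[0,1,0,0,0,0,255]]'
```

```text
time: 20.8
tool_pos: [0.5117, 0.0237, 0.0632]
ee_rot: [-1.571, 0.0, 1.571]
wrist_force: [-2.6, 0.9, 6.3]
width: 0.0317
time: 21.05
tool_pos: [0.5118, 0.0237, 0.0632]
ee_rot: [-1.572, 0.0, 1.571]
wrist_force: [-4.1, -0.1, 9.0]
width: 0.0318
```

Contact at the expected height. Back off the preload slightly, release, and look.

```bash
python3 -m creep '[[0,-1.5,0,0,0,0,255],[0,-1.5,0,0,0,0,140],[0,-1.5,0,0,0,0,130],[0,-30,0,0,0,0,110],[0,-70,0,0,0,0,100]]'
python3 - <<'E'
from h import *
o=robot.get_obs();s=snap('wrist','w11');print(o['tool_pos'],o['ee_rot'],o['width'])
cv2.imwrite('pics/w11c.png',cv2.resize(s['color'][170:310,205:365],None,fx=5,fy=5,interpolation=cv2.INTER_CUBIC))
E
```

```text
time: 21.68
tool_pos: [0.5104, 0.0237, 0.1299]
ee_rot: [-1.567, -0.0, 1.571]
wrist_force: [0.5, -0.1, 0.9]
width: 0.0567
[0.5104 0.0237 0.1299] [-1.5667 -0.0004  1.5713] 0.05671165687257088
```

View pics/w11c.png

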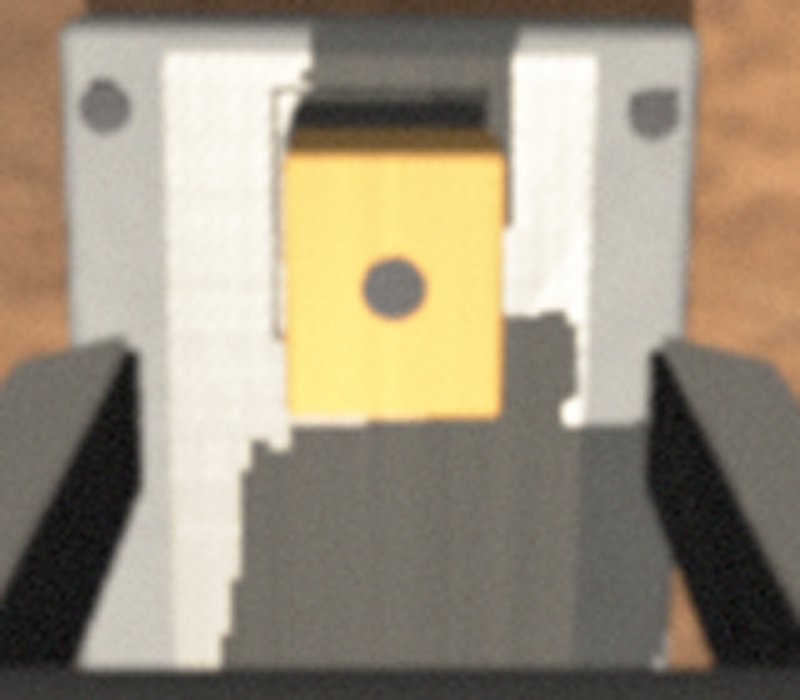

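```bash
python3 -m creep '[[0,-60,0,0,0,0,80],[0,-120,10,0,0,0,60],[0,-190,20,0,0,0,60],[0,-190,20,0,0,0,60],[0,-190,20,0,0,0,60]]'
python3 - <<'E'
from h import *
o=robot.get_obs();print(o['tool_pos'],o['ee_rot'],o['width'])
for c in ['wrist','scene','top']:
    s=snap(c,c+'12')
    for r in robot.landmark_of('grip',c)[:1]: print(c,np.array(r['point']),round(r['p'],2),(wproj(s,o,r['point']) if c=='wrist' else px(s,r['point'])).round())
s=cv2.imread('pics/scene12.png');cv2.imwrite('pics/scene12c.png',cv2.resize(s[90:250,190:350],None,fx=4,fy=4,interpolation=cv2.INTER_CUBIC))
E
```

```text
time: 22.35
tool_pos: [0.4918, 0.0237, 0.3209]
ee_rot: [-1.572, -0.0, 1.571]
wrist_force: [-0.7, -0.4, -0.4]
width: 0.0719
[0.4918 0.0237 0.3209] [-1.5716 -0.0001  1.5713] 0.07188990949266691
wrist [0.6304 0.0223 0.2352] 0.73 [282. 365.]
scene [0.6301 0.0167 0.2393] 0.94 [283. 123.]
top [0.6272 0.0219 0.2328] 0.79 [219. 174.]
```

View pics/wrist12.png

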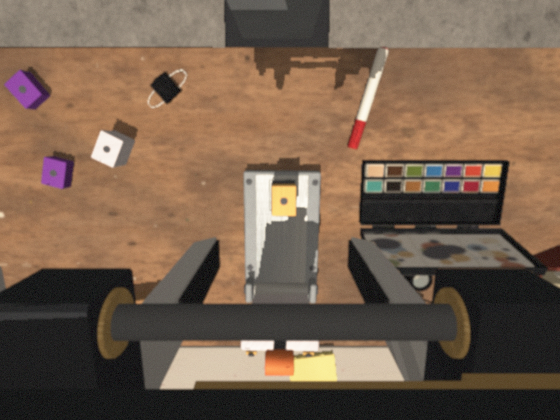

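View pics/scene12c.png

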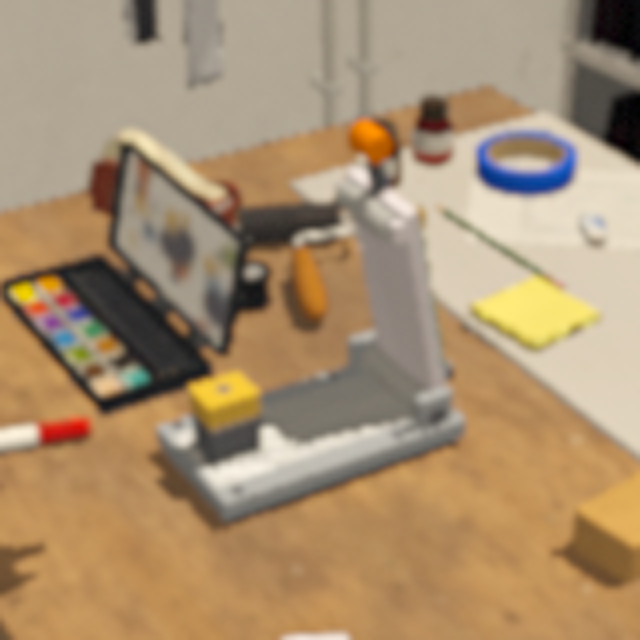

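```bash
python3 -m creep '[[-1,-5,-60,0,0,0,60],[-1.5,-5,-120,0,0,0,60],[-1.5,-5,-137,0,0,0,80],[-1.5,0,-137,0,0,0,90],[-1.5,0,-137,0,0,0,90]]'
python3 - <<'E'
from h import *
o=robot.get_obs();s=snap('wrist','w13');print(o['tool_pos'],o['ee_rot'],o['width'])
for r in robot.landmark_of('grip','wrist')[:1]: print(np.array(r['point']),round(r['p'],2),wproj(s,o,r['point']))
print(delta([.6287,.022,.214],np.pi/2))
E
```

```text
time: 23.28
tool_pos: [0.6277, 0.0223, 0.3204]
ee_rot: [-1.569, -0.0, 1.571]
wrist_force: [0.3, 0.4, 0.0]
width: 0.0606
[0.6277 0.0223 0.3204] [-1.569  -0.0002  1.5714] 0.06060265326225202
[0.6336 0.0203 0.2291] 0.97 [280.9498 221.7754]
(array([ -0.3, 108. ,  -1. ]), array([0.05, 0.04, 0.  ]))
```

View pics/w13.png

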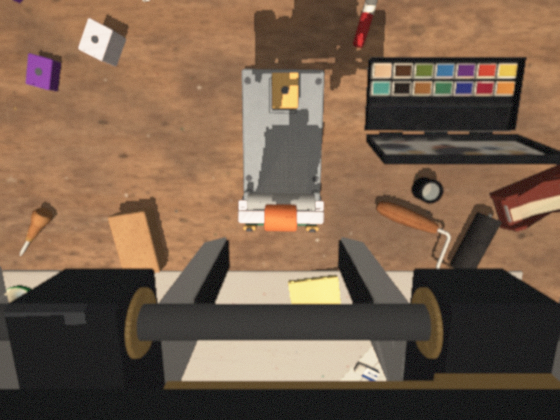

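```bash
python3 -c "
from h import *
s=robot.snapshot('wrist');o=robot.get_obs()
print(wonz(s,o,281,218.5,.233),wonz(s,o,281,218.5,.238))"
python3 -m creep '[[-1,50,-3,0,0,0,100],[-1,80,-3,0,0,0,110],[-1,105,-3,0,0,0,120],[-1,105,-3,0,0,0,130],[-1,105,-3,0,0,0,130]]'
python3 - <<'E'
from h import *
o=robot.get_obs();s=snap('wrist','w14');print(o['tool_pos'],o['wrist_force'],o['width'])
cv2.imwrite('pics/w14c.png',cv2.resize(s['color'][200:320,180:390],None,fx=3.8,fy=3.8,interpolation=cv2.INTER_CUBIC))
E
```

```text
[0.6306 0.0204 0.233 ] [0.6293 0.0204 0.238 ]
time: 24.05
tool_pos: [0.6318, 0.0212, 0.2182]
ee_rot: [-1.574, 0.0, 1.571]
wrist_force: [0.7, -0.2, 0.1]
width: 0.0465
[0.6318 0.0212 0.2182] [ 0.7216 -0.1668  0.0901] 0.04648282173109415
```

View pics/w14c.png

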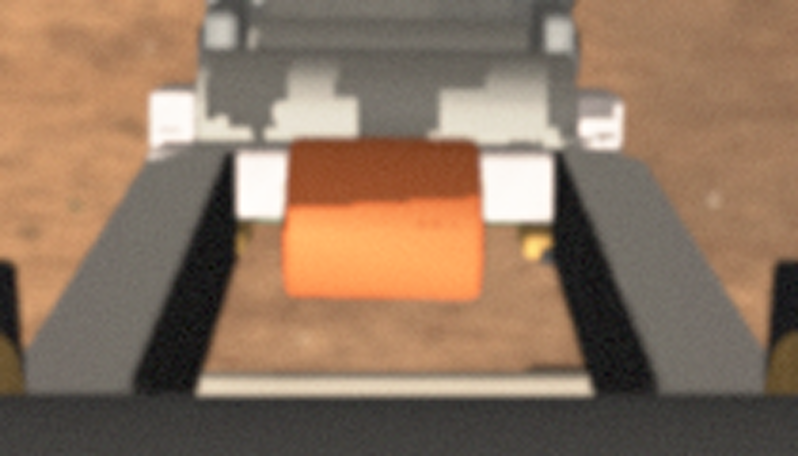

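```bash
python3 -m creep '[[-1.3,3,0,0,0,0,150],[-1.3,3,0,0,0,0,255],[-1.3,3,0,0,0,0,255],[-1.3,3,0,0,0,0,255],[-1.3,3,0,0,0,0,255]]'
python3 - <<'E'
from h import *
o=robot.get_obs();s=snap('wrist','w15');p=o['tool_pos'];print(p,o['wrist_force'],o['width'])
G=[p[0],p[2]+.019]
a=np.arctan2(G[1]-.034,.652-G[0]);r=np.hypot(G[1]-.034,.652-G[0]);print(a,a-.05,r)
for t in np.r_[np.arange(1.3,.44,-.1),.42,.4,.38,.36,.34,.32]:
  b=t+.05; x=.652-r*np.cos(b);z=.034+r*np.sin(b)
  print(round(t,2),'y',round(-(z-G[1])*1000,1),'z',round(-(x-G[0])*1000,1))
E
```

```text
time: 24.72
tool_pos: [0.6317, 0.0197, 0.2135]
ee_rot: [-1.571, 0.0, 1.571]
wrist_force: [0.2, -0.3, 1.7]
width: 0.0255
[0.6317 0.0197 0.2135] [ 0.2061 -0.2852  1.734 ] 0.025534300354399207
1.4686640946580003 1.4186640946580003 0.19950649457076572
1.3 y 3.8 z 23.4
1.2 y 9.1 z 42.6
1.1 y 16.4 z 61.2
1.0 y 25.4 z 78.9
0.9 y 36.2 z 95.7
0.8 y 48.6 z 111.3
0.7 y 62.5 z 125.6
0.6 y 77.7 z 138.5
0.5 y 94.2 z 149.7
0.42 y 108.1 z 157.5
0.4 y 111.7 z 159.3
0.38 y 115.3 z 161.0
0.36 y 118.9 z 162.6
0.34 y 122.6 z 164.2
0.32 y 126.3 z 165.7
```

```bash
python3 -m creep '[[0,4,23,0,0,0,255],[0,9,42.5,0,0,0,255],[0,16.5,61,0,0,0,255],[0,25.5,79,0,0,0,255],[0,36,95.5,0,0,0,255]]'
python3 -m creep '[[0,6,8.5,0,0,0,255],[0,12.5,15.5,0,0,0,255],[0,26.3,29.8,0,0,0,255],[0,41.5,42.7,0,0,0,255],[0,50,48.5,0,0,0,255]]'
python3 - <<'E'
from h import *
o=robot.get_obs();p=o['tool_pos'];print(p,o['wrist_force'],o['width'])
G=[p[0],p[2]+.019]
a=np.arctan2(G[1]-.034,.652-G[0]);r=np.hypot(G[1]-.034,.652-G[0]);print(a,a-.05,r)
E
```

```text
time: 25.4
tool_pos: [0.5382, 0.0207, 0.1801]
ee_rot: [-1.58, -0.001, 1.572]
wrist_force: [3.0, 1.1, 6.4]
width: 0.026
time: 26.02
tool_pos: [0.4869, 0.0213, 0.1287]
ee_rot: [-1.572, -0.003, 1.572]
wrist_force: [-4.9, 3.2, 7.8]
width: 0.0256
[0.4869 0.0213 0.1287] [-4.9395  3.1687  7.843 ] 0.025624815734147682
0.603138627782984 0.553138627782984 0.20052559776601941
```

```bash
python3 -m creep '[[0,5,3.5,0,0,0,255],[0,10,7,0,0,0,255],[0,14,9,0,0,0,255],[0,18,11.5,0,0,0,255],[0,18,11.5,0,0,0,255]]'
python3 - <<'E'
from h import *
o=robot.get_obs();p=o['tool_pos'];print(p,o['wrist_force'],o['width'])
G=[p[0],p[2]+.019]
a=np.arctan2(G[1]-.034,.652-G[0]);r=np.hypot(G[1]-.034,.652-G[0]);print(a-.05,r)
s=snap('scene','s16');cv2.imwrite('pics/s16c.png',cv2.resize(s['color'][110:250,190:350],None,fx=4,fy=4,interpolation=cv2.INTER_CUBIC))
E
```

```text
time: 26.65
tool_pos: [0.4753, 0.0214, 0.1099]
ee_rot: [-1.57, -0.003, 1.572]
wrist_force: [-5.3, 4.3, 5.0]
width: 0.0258
[0.4753 0.0214 0.1099] [-5.2557  4.2975  5.0317] 0.02579158768318397
0.44310752740855425 0.20055564082998076
```

View pics/s16c.png

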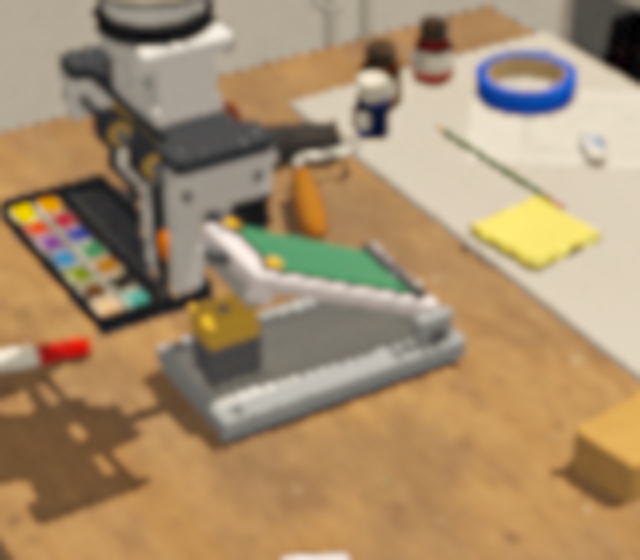

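```bash
python3 -m creep '[[0,3.5,1.7,0,0,0,255],[0,7,3.3,0,0,0,255],[0,10,4.7,0,0,0,255],[0,12,5.5,0,0,0,255],[0,12,5.5,0,0,0,255]]'
python3 -m creep '[[0,1,0.4,0,0,0,255],[0,2,0.8,0,0,0,255],[0,2,0.8,0,0,0,255]]'
```

```text
time: 27.32
tool_pos: [0.4694, 0.0215, 0.0977]
ee_rot: [-1.569, -0.003, 1.572]
wrist_force: [-4.5, 4.5, 7.3]
width: 0.0255
time: 27.7
tool_pos: [0.4686, 0.0215, 0.0959]
ee_rot: [-1.569, -0.003, 1.572]
wrist_force: [-5.9, 4.6, 6.0]
width: 0.0261
```

```bash
python3 -m creep '[[0,1,0.4,0,0,0,255],[0,2,0.8,0,0,0,255],[0,2,0.8,0,0,0,255]]'
```

```text
time: 28.08
tool_pos: [0.4677, 0.0215, 0.0938]
ee_rot: [-1.569, -0.003, 1.572]
wrist_force: [-5.4, 3.6, 5.8]
width: 0.0258
```

```bash
python3 -m creep '[[0,1,0.4,0,0,0,255],[0,1,0.4,0,0,0,255]]'; python3 -m creep '[[0,1,0.4,0,0,0,255],[0,1,0.4,0,0,0,255]]'; python3 -m creep '[[0,1,0.4,0,0,0,255],[0,1,0.4,0,0,0,255]]'
```

```text
time: 28.32
tool_pos: [0.4673, 0.0216, 0.0929]
ee_rot: [-1.569, -0.003, 1.572]
wrist_force: [-6.1, 3.8, 6.4]
width: 0.0255
time: 28.58
tool_pos: [0.4669, 0.0215, 0.0918]
ee_rot: [-1.568, -0.003, 1.572]
wrist_force: [-5.6, 4.0, 5.8]
width: 0.0258
time: 28.82
tool_pos: [0.4665, 0.0216, 0.0908]
ee_rot: [-1.568, -0.003, 1.572]
wrist_force: [-6.4, 4.8, 5.9]
width: 0.0258
```

```bash
python3 -m creep '[[0,1,0.3,0,0,0,255],[0,1,0.3,0,0,0,255]]'; python3 -m creep '[[0,0.8,0.3,0,0,0,255],[0,0.8,0.3,0,0,0,255]]'
```

```text
time: 29.08
tool_pos: [0.4661, 0.0216, 0.0898]
ee_rot: [-1.568, -0.003, 1.572]
wrist_force: [-5.9, 3.1, 6.5]
width: 0.0257
time: 29.32
tool_pos: [0.4657, 0.0216, 0.0889]
ee_rot: [-1.568, -0.003, 1.572]
wrist_force: [-5.8, 4.0, 6.0]
width: 0.0257
```

```bash
python3 -m creep '[[0,0.8,0.3,0,0,0,255],[0,0.8,0.3,0,0,0,255]]'; python3 -m creep '[[0,0.8,0.3,0,0,0,255],[0,0.8,0.3,0,0,0,255]]'
python3 - <<'E'
from h import *
s=snap('scene','s17');cv2.imwrite('pics/s17c.png',cv2.resize(s['color'][140:230,210:320],None,fx=6,fy=6,interpolation=cv2.INTER_CUBIC))
E
```

```text
time: 29.58
tool_pos: [0.4655, 0.0215, 0.0881]
ee_rot: [-1.568, -0.003, 1.572]
wrist_force: [-5.9, 3.8, 6.0]
width: 0.0255
time: 29.82
tool_pos: [0.4651, 0.0216, 0.0873]
ee_rot: [-1.568, -0.003, 1.572]
wrist_force: [-5.7, 3.4, 6.2]
width: 0.0252
```

View pics/s17c.png

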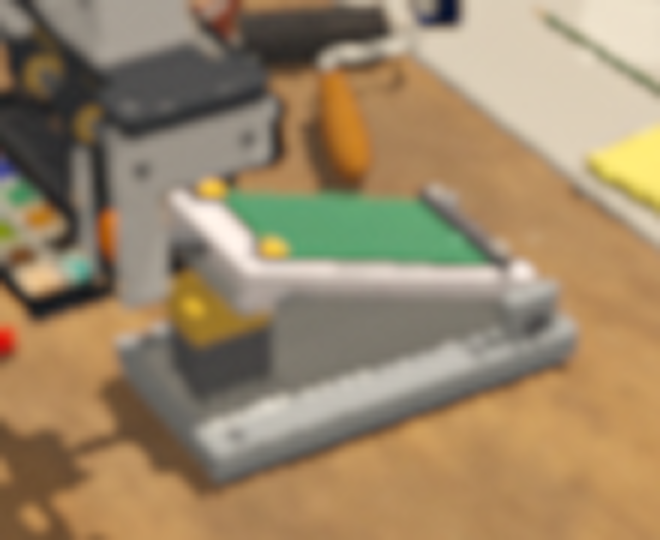

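```bash
python3 -m creep '[[0,0.7,0.3,0,0,0,255],[0,0.7,0.3,0,0,0,255]]'; python3 -m creep '[[0,0.7,0.3,0,0,0,255],[0,0.7,0.3,0,0,0,255]]'; python3 -m creep '[[0,0.7,0.3,0,0,0,255],[0,0.7,0.3,0,0,0,255]]'
```

```text
time: 30.12
tool_pos: [0.4649, 0.0216, 0.0866]
ee_rot: [-1.568, -0.003, 1.572]
wrist_force: [-5.1, 4.2, 6.0]
width: 0.0255
time: 30.38
tool_pos: [0.4646, 0.0216, 0.0859]
ee_rot: [-1.568, -0.003, 1.572]
wrist_force: [-5.7, 4.6, 6.6]
width: 0.0253
time: 30.62
tool_pos: [0.4644, 0.0216, 0.0855]
ee_rot: [-1.569, -0.003, 1.572]
wrist_force: [-5.6, 4.0, 6.7]
width: 0.0262
```

```bash
python3 - <<'E'
from h import *
o=robot.get_obs();print(o['tool_pos'])
for c in ['wrist','scene']:
    s=snap(c,c+'18')
    for n in ['grip','roller']:
        for r in robot.landmark_of(n,c)[:1]: print(c,n,np.array(r['point']),round(r['p'],2),(wproj(s,o,r['point']) if c=='wrist' else px(s,r['point'])).round())
s=cv2.imread('pics/scene18.png');cv2.imwrite('pics/scene18c.png',cv2.resize(s[160:220,220:300],None,fx=9,fy=9,interpolation=cv2.INTER_CUBIC))
E
```

```text
[0.4644 0.0216 0.0855]
wrist grip [0.4736 0.0209 0.1135] 0.8 [282. 290.]
wrist roller [0.5171 0.0244 0.0844] 0.87 [288. 335.]
scene grip [0.4682 0.0212 0.1156] 0.59 [231. 179.]
scene roller [0.5106 0.0199 0.0844] 0.82 [246. 184.]
```

View pics/scene18c.png

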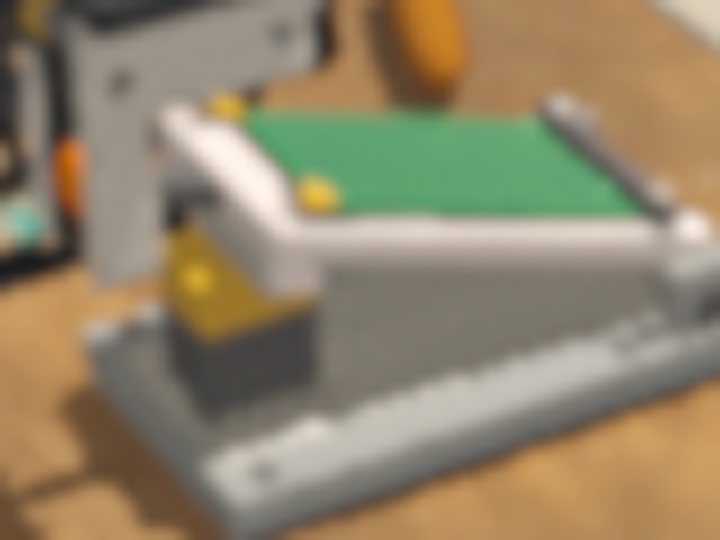

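View pics/wrist18.png

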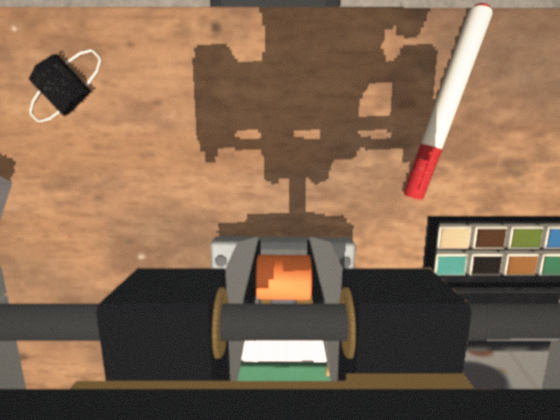

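```bash
python3 - <<'E'
import cv2,numpy as np
ims=[]
for n in ['w15','wrist18']:
    im=cv2.imread(f'pics/{n}.png');c=im[230:320,220:350]
    h=cv2.cvtColor(im,cv2.COLOR_BGR2HSV);m=cv2.inRange(h,(3,170,60),(14,255,255));m[:230]=0;m[310:]=0;m[:,:240]=0;m[:,330:]=0
    y,x=np.nonzero(m);print(n,np.percentile(x,[1,99]),np.percentile(y,[1,99]))
    ims.append(cv2.resize(c,None,fx=5,fy=3.2,interpolation=cv2.INTER_CUBIC))
cv2.imwrite('pics/cmp.png',np.vstack(ims))
E
```

```text
w15 [257. 310.] [240.18 279.  ]
wrist18 [256. 311.] [256.   296.14]
```

View pics/cmp.png

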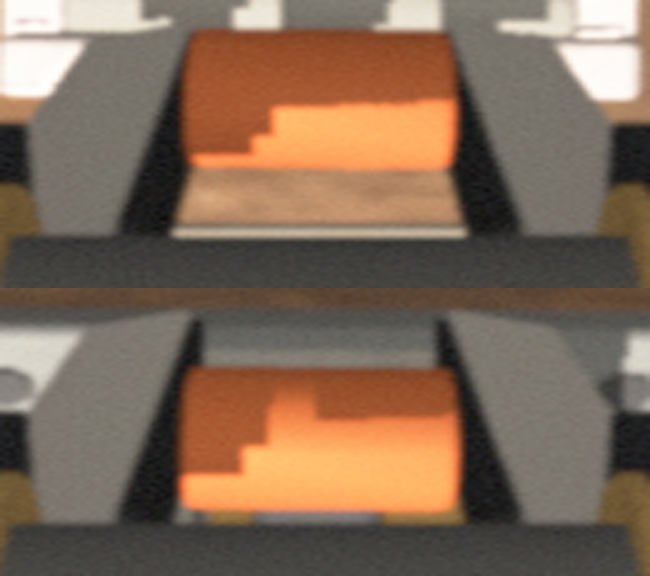

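The drum has slid a few mm in the pads: compared with the earlier picture it sits higher and toward the hinge, and the force stays at about 6 N. Gripping it won't deliver 15–20 N. I'll let go and press on top of the drum with the shut fingertips instead.

```bash
python3 -m creep '[[0,0,0,0,0,0,150],[0,0,0,0,0,0,120],[0,-40,0,0,0,0,110],[0,-90,0,0,0,0,200],[0,-90,0,0,0,0,255]]'
python3 -m creep '[[0,0,0,0,0,0,255],[0,0,0,0,0,0,255],[0,0,0,0,0,0,255]]'
python3 - <<'E'
from h import *
o=robot.get_obs();print(o['tool_pos'],o['ee_rot'],o['width'],o['wrist_force'])
for c in ['wrist','scene']:
    s=snap(c,c+'19')
    for n in ['grip','roller']:
        for r in robot.landmark_of(n,c)[:1]: print(c,n,np.array(r['point']),round(r['p'],2),(wproj(s,o,r['point']) if c=='wrist' else px(s,r['point'])).round())
s=cv2.imread('pics/scene19.png');cv2.imwrite('pics/scene19c.png',cv2.resize(s[140:220,210:310],None,fx=7,fy=7,interpolation=cv2.INTER_CUBIC))
E
```

```text
time: 31.55
tool_pos: [0.4685, 0.0195, 0.1793]
ee_rot: [-1.581, 0.001, 1.571]
wrist_force: [-0.4, -0.2, -0.6]
width: 0.037
time: 31.92
tool_pos: [0.4648, 0.0199, 0.1731]
ee_rot: [-1.568, -0.0, 1.571]
wrist_force: [-0.7, -0.4, -1.3]
width: 0.0072
[0.4648 0.0199 0.1731] [-1.568  -0.0002  1.5713] 0.0071645262270806104 [-0.7306 -0.3796 -1.3132]
wrist grip [0.475  0.0227 0.1071] 0.81 [287. 236.]
wrist roller [0.515  0.0177 0.0819] 0.93 [281. 272.]
scene grip [0.4663 0.0199 0.1157] 0.7 [231. 179.]
scene roller [0.5109 0.0209 0.087 ] 0.9 [246. 183.]
```

View pics/scene19c.png

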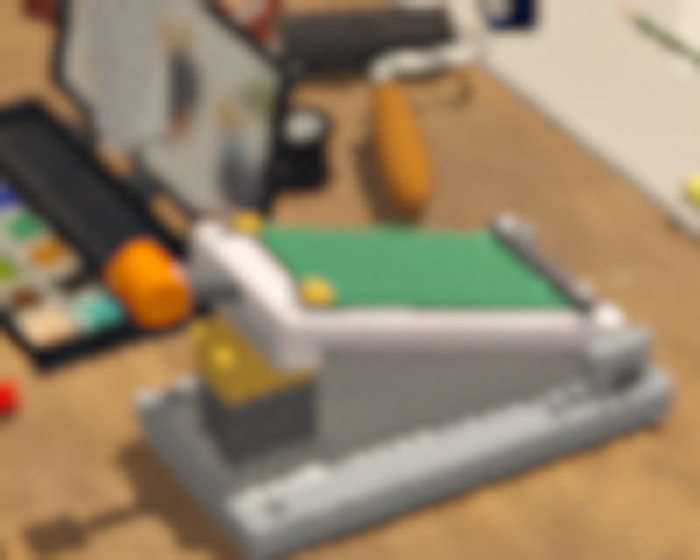

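View pics/wrist19.png

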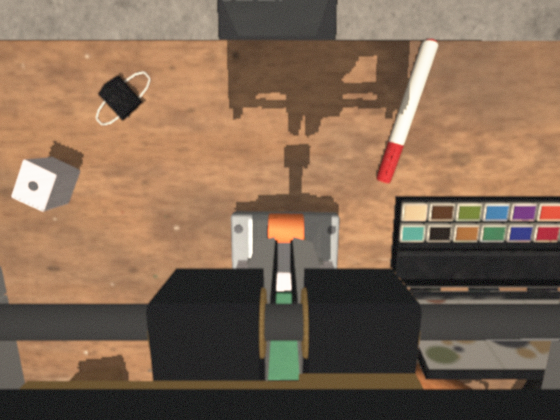

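```bash
python3 - <<'E'
from h import *
s=robot.snapshot('wrist');o=robot.get_obs();print(o['tool_pos'],o['width'])
for v,z in [(216,.112),(230,.112),(230,.12)]: print(wonz(s,o,286.5,v,z))
for t in (.34,.36):
  print(.652-.2*np.cos(t)+.01*np.sin(t),.034+.2*np.sin(t)+.01*np.cos(t))
  print(wproj(s,o,[.4668,.0216,.110]),wproj(s,o,[.4668-.011,.0216,.112]))
E
```

```text
[0.4656 0.0199 0.1745] 6.180443668174165e-05
[0.4598 0.0222 0.112 ]
[0.4705 0.0222 0.112 ]
[0.4682 0.0221 0.12  ]
0.4667839378157389 0.11012496508344635
[285.6761 224.4798] [285.7168 210.7672]
0.468343377597164 0.11381381489179734
[285.6761 224.4798] [285.7168 210.7672]
```

```bash
python3 -m creep '[[1.6,15,-3.5,0,0,0,255],[1.6,35,-3.5,0,0,0,255],[1.6,43,-3.5,0,0,0,255],[1.6,43,-3.5,0,0,0,255]]'; python3 -m creep '[[0,1.5,0,0,0,0,255],[0,1.5,0,0,0,0,255]]'; python3 -m creep '[[0,1.5,0,0,0,0,255],[0,1.5,0,0,0,0,255]]'
```

```text
time: 32.78
tool_pos: [0.4685, 0.0215, 0.1306]
ee_rot: [-1.569, -0.0, 1.571]
wrist_force: [-0.6, 0.6, -0.1]
width: 0.0005
time: 33.02
tool_pos: [0.4695, 0.0214, 0.1307]
ee_rot: [-1.572, -0.0, 1.571]
wrist_force: [0.4, 0.9, -0.5]
width: 0.0003
time: 33.28
tool_pos: [0.4692, 0.0215, 0.1287]
ee_rot: [-1.571, -0.0, 1.571]
wrist_force: [-0.3, -0.2, -0.5]
width: 0.0004
```

```bash
python3 -m creep '[[0,1.5,0,0,0,0,255],[0,1.5,0,0,0,0,255]]'; python3 -m creep '[[0,1.5,0,0,0,0,255],[0,1.5,0,0,0,0,255]]';python3 -m creep '[[0,1,0,0,0,0,255],[0,1,0,0,0,0,255]]'; python3 -m creep '[[0,1,0,0,0,0,255],[0,1,0,0,0,0,255]]'
```

```text
time: 33.52
tool_pos: [0.469, 0.0215, 0.127]
ee_rot: [-1.571, -0.0, 1.571]
wrist_force: [0.2, -0.0, 0.1]
width: 0.0004
time: 33.78
tool_pos: [0.469, 0.0215, 0.1254]
ee_rot: [-1.571, -0.0, 1.571]
wrist_force: [-0.4, 0.8, 0.6]
width: 0.0004
time: 34.02
tool_pos: [0.4691, 0.0215, 0.1245]
ee_rot: [-1.571, -0.0, 1.571]
wrist_force: [0.1, 0.2, 0.2]
width: 0.0006
time: 34.28
tool_pos: [0.4691, 0.0215, 0.1235]
ee_rot: [-1.571, -0.0, 1.571]
wrist_force: [1.3, 0.0, 0.6]
width: 0.0001
```

```bash
python3 -m creep '[[0,0.8,0,0,0,0,255],[0,0.8,0,0,0,0,255]]'; python3 -m creep '[[0,0.8,0,0,0,0,255],[0,0.8,0,0,0,0,255]]';python3 -m creep '[[0,0.7,0,0,0,0,255],[0,0.7,0,0,0,0,255]]'
```

```text
time: 34.52
tool_pos: [0.4691, 0.0215, 0.1227]
ee_rot: [-1.571, -0.0, 1.571]
wrist_force: [-0.7, -0.3, 0.2]
width: 0.0005
time: 34.78
tool_pos: [0.4691, 0.0215, 0.1219]
ee_rot: [-1.571, -0.0, 1.571]
wrist_force: [-0.4, 0.1, 0.8]
width: 0.0005
time: 35.02
tool_pos: [0.4691, 0.0215, 0.1213]
ee_rot: [-1.571, -0.0, 1.571]
wrist_force: [0.3, 0.2, -0.2]
width: 0.0003
```

```bash
python3 -m creep '[[0,0.7,0,0,0,0,255],[0,0.7,0,0,0,0,255]]'; python3 -m creep '[[0,0.7,0,0,0,0,255],[0,0.7,0,0,0,0,255]]';python3 -m creep '[[0,0.7,0,0,0,0,255],[0,0.7,0,0,0,0,255]]'
```

```text
time: 35.28
tool_pos: [0.4692, 0.0215, 0.1212]
ee_rot: [-1.571, -0.0, 1.571]
wrist_force: [-1.7, 1.0, 3.5]
width: 0.0005
time: 35.52
tool_pos: [0.4692, 0.0215, 0.121]
ee_rot: [-1.572, 0.0, 1.571]
wrist_force: [-3.2, 1.1, 6.3]
width: 0.0006
time: 35.78
tool_pos: [0.4693, 0.0215, 0.1209]
ee_rot: [-1.572, 0.0, 1.571]
wrist_force: [-3.5, 0.4, 9.2]
width: 0.0004
```

```bash
python3 -m creep '[[0,0.7,0,0,0,0,255],[0,0.7,0,0,0,0,255]]'; python3 -m creep '[[0,0.7,0,0,0,0,255],[0,0.7,0,0,0,0,255]]'
```

```text
time: 36.02
tool_pos: [0.4693, 0.0215, 0.1209]
ee_rot: [-1.572, 0.0, 1.571]
wrist_force: [-5.3, 0.2, 11.3]
width: 0.0003
time: 36.28
tool_pos: [0.4693, 0.0215, 0.1207]
ee_rot: [-1.572, 0.0, 1.571]
wrist_force: [-5.7, -0.2, 13.4]
width: 0.0005
```

```bash
python3 -m creep '[[0,0.8,0,0,0,0,255],[0,0.8,0,0,0,0,255]]'; python3 -m creep '[[0,0.8,0,0,0,0,255],[0,0.8,0,0,0,0,255],[0,0.8,0,0,0,0,255]]'
```

```text
time: 36.52
tool_pos: [0.4693, 0.0214, 0.1207]
ee_rot: [-1.573, 0.0, 1.571]
wrist_force: [-7.2, 0.2, 16.7]
width: 0.0003
time: 36.9
tool_pos: [0.4693, 0.0214, 0.1206]
ee_rot: [-1.573, 0.0, 1.571]
wrist_force: [-8.2, -0.0, 19.5]
width: 0.0005
```

Pressed home: about 19.5 N down with almost no motion. The drum top at 0.1206 m matches 0.34 rad. Now I back off slowly.

```bash
python3 -m creep '[[0,-1,0,0,0,0,255],[0,-2,0,0,0,0,255],[0,-4,0,0,0,0,255],[0,-6,0,0,0,0,255],[0,-10,0,0,0,0,255]]'; python3 -m creep '[[0,-50,0,0,0,0,255],[0,-100,0,0,0,0,255],[0,-150,40,0,0,0,255],[0,-150,80,0,0,0,255],[0,-150,80,0,0,0,255]]'
python3 - <<'E'
from h import *
o=robot.get_obs();print(o['tool_pos'],o['wrist_force'])
for c in ['wrist','scene','top']:
    s=snap(c,c+'20')
    for n in ['grip','roller','brass_block_mid','dark_block_mid']:
        for r in robot.landmark_of(n,c)[:1]: print(c,n,np.array(r['point']),round(r['p'],2))
s=cv2.imread('pics/scene20.png');cv2.imwrite('pics/scene20c.png',cv2.resize(s[140:220,210:310],None,fx=7,fy=7,interpolation=cv2.INTER_CUBIC))
E
```

```text
time: 37.52
tool_pos: [0.4688, 0.0215, 0.1256]
ee_rot: [-1.57, -0.0, 1.571]
wrist_force: [-0.4, 0.4, 0.2]
width: 0.0003
time: 38.15
tool_pos: [0.3882, 0.0215, 0.2777]
ee_rot: [-1.575, 0.0, 1.571]
wrist_force: [0.3, 0.2, -0.2]
width: 0.0004
[0.3882 0.0215 0.2777] [ 0.3232  0.1776 -0.2469]
wrist brass_block_mid [ 0.4826 -0.3075  0.0118] 0.96
scene grip [0.4703 0.0224 0.1113] 0.86
scene roller [0.5087 0.0242 0.0869] 0.96
scene brass_block_mid [ 0.3736 -0.4539  0.0065] 0.89
scene dark_block_mid [0.5074 0.0217 0.0406] 0.59
top grip [0.4664 0.0237 0.1096] 0.94
top roller [0.5122 0.0184 0.0856] 0.68
top brass_block_mid [ 0.3714 -0.3279  0.0095] 0.67
```

View pics/scene20c.png

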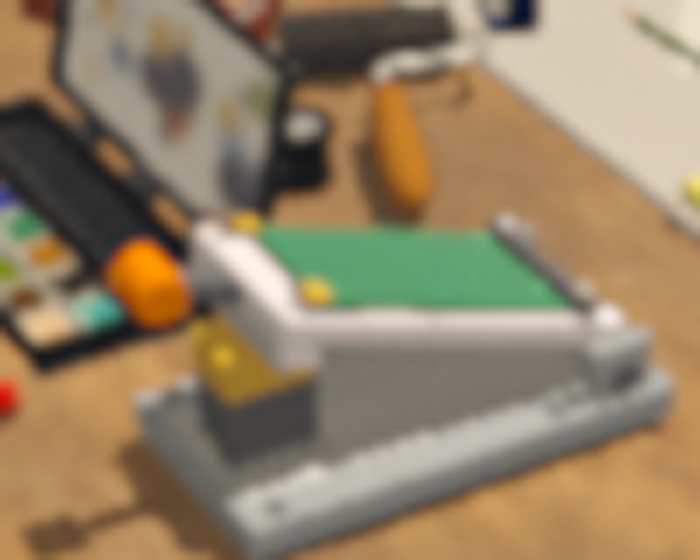

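View pics/wrist20.png

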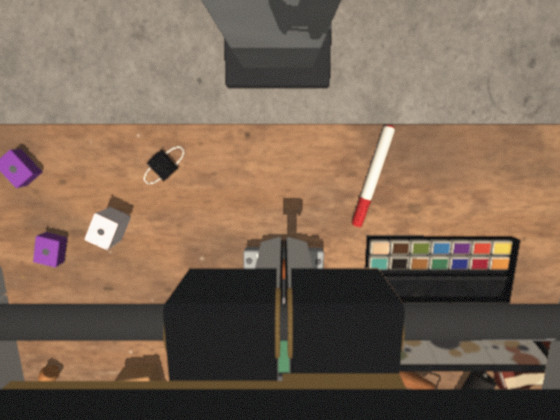

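```bash
python3 -m creep '[[0,0,0,0,0,0,255],[0,0,0,0,0,0,255]]'; python3 -c "
from h import *
print(robot.close_job())"
```

```text
time: 39.15
tool_pos: [0.3891, 0.0214, 0.2763]
ee_rot: [-1.571, -0.0, 1.571]
wrist_force: [-0.2, -0.2, -0.5]
width: 0.0004
the job is handed in; nothing more can be done
None
```

The job is handed in at about 39 s, with the plate resting on the stack and the arm clear. I swung the plate up by the grip to about 1.4 rad and set the dark block in the scribed rectangle. The brass block went squarely on top of it. Then I lowered the plate and pressed it down on the grip.

**Last checks:**
- **Stack:** the dark block measured within about 2 mm of the marked place. In the picture before lowering, the brass block sat squarely on it.
- **Tilt:** the drum top met the fingertips at 0.1206 m, which corresponds to about 0.34 rad. The networks put the roller at about 0.086 m (0.084 m expected), within their 4 mm error.
- **Press:** the force rose steadily to about 19.5 N with almost no movement, so the roller was bearing hard. I then backed off slowly, and the last picture shows the plate unmoved on the stack.

**What went differently or was not measured:**
- **Grip slipped:** the drum slid a few mm in the pads while I lowered the plate. I let go and did the final press on top of the grip with the shut fingertips.
- **Contact force after release:** I could not read the roller's force once I let go. I relied on the stiff hinge to keep it bearing.
- **Wrong network reports:** in the final pictures the networks' brass-block reports fell on purple look-alikes, so I disregarded them.
- **Bystanders:** I never touched the pale block, cork or loupe, but I did not measure their positions again at the end.

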